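# Set up the gingerbread embossing roller

### The job

Get the embossing roller ready for the gingerbread: first turn it between its centres until its red stripe faces straight up, so that its flat bed is on top and level, and let go of it. Then pull every tile off the rack's snap studs: lay the red pattern tiles flat on the floor of the roller's bed, side by side between the rails and pattern up, and put the plain green tiles in the tin. Leave the roller with its stripe up, and leave the gingerbread, icing tubes, mug and jar where they are.

Things in the scene. Friction and masses are not known exactly. Their poses are not given: they have to be found in the camera images.
- roller (a joint): angle of the embossing roller in its stand, rad, starting between 0.8 and 5.5. The red stripe faces straight up at 0 and equally at 6.283 (a full turn); the joint stops at -1 and 7.3. Growing values carry the top of the roller towards the stand's +x. The roller turns stiffly (about 0.25 N m of friction) and stays where it is left
- stand: fixed aluminium stand, 90 mm (x) by 310 mm (y) base plate 12 mm thick, with two grey posts 90 mm high carrying pointed centres; the wooden roller hangs between them, its axis along the stand's y at x = 0, z = 78 mm. Origin: on the table below the middle of the roller's bed; z up. The posts are 22 mm thick, at y = -157 and +117 mm, 36 mm wide in x
- roller_collar (a point): centre of the roller's grey round grip collar, on the roller axis, 110 mm from the bed's middle towards the stand's -y: 44 mm in diameter, 48 mm long, free all round, between a post and a flange. The gripper can take it across its diameter from above, at the axis height, and roll it. The axes turn with the roller: y along the axis, z towards the red stripe
- roller_stripe (a point): the red stripe along the grey collar, 23 mm from the roller axis; a point on its middle, at the surface
- roller_bed (a point): middle of the floor of the roller's flat bed, 34 mm from the axis on the stripe's side. x across the bed, y along the roller, z out of the bed (up when the stripe is up). Floor 54 mm wide (x) between rails 4 mm wide and 4 mm high, 156 mm long (y) between flanges 44 mm in radius, 8 mm thick; room for three tiles side by side along y, 46 mm side across the bed
- rack: fixed blue tile rack, 316 mm (x) by 56 mm (y) by 20 mm high, with a row of six steel snap studs along x at -130, -78, -26, 26, 78 and 130 mm, each with sprung brass balls that hold a tile. Origin: centre of its underside
- star_tile: red pattern tile with a raised white star on top, 40 mm (its x) by 46 mm (its y) by 22 mm (its z, pattern side up), about 60 g, hollow underneath with 5 mm walls. Origin: centre of its underside. At the start it sits snapped on a rack stud, z up; it comes off straight up with a pull of roughly 6 to 15 N and then is free. Not every tile is present at every start
- heart_tile: red pattern tile with a raised white heart on top, 40 mm (its x) by 46 mm (its y) by 22 mm (its z, pattern side up), about 60 g, hollow underneath with 5 mm walls. Origin: centre of its underside. At the start it sits snapped on a rack stud, z up; it comes off straight up with a pull of roughly 6 to 15 N and then is free. Not every tile is present at every start
- tree_tile: red pattern tile with a raised white fir tree on top, 40 mm (its x) by 46 mm (its y) by 22 mm (its z, pattern side up), about 60 g, hollow underneath with 5 mm walls. Origin: centre of its underside. At the start it sits snapped on a rack stud, z up; it comes off straight up with a pull of roughly 6 to 15 N and then is free. Not every tile is present at every start
- blank_a: plain green filler tile with a smooth top, 40 mm (its x) by 46 mm (its y) by 22 mm (its z, pattern side up), about 60 g, hollow underneath with 5 mm walls. Origin: centre of its underside. At the start it sits snapped on a rack stud, z up; it comes off straight up with a pull of roughly 6 to 15 N and then is free. Not every tile is present at every start
- blank_b: plain green filler tile with a smooth top, 40 mm (its x) by 46 mm (its y) by 22 mm (its z, pattern side up), about 60 g, hollow underneath with 5 mm walls. Origin: centre of its underside. At the start it sits snapped on a rack stud, z up; it comes off straight up with a pull of roughly 6 to 15 N and then is free. Not every tile is present at every start
- blank_c: plain green filler tile with a smooth top, 40 mm (its x) by 46 mm (its y) by 22 mm (its z, pattern side up), about 60 g, hollow underneath with 5 mm walls. Origin: centre of its underside. At the start it sits snapped on a rack stud, z up; it comes off straight up with a pull of roughly 6 to 15 N and then is free. Not every tile is present at every start
- tin: loose open aluminium tin, 120 mm (x) by 150 mm (y) by 50 mm high, walls and floor 3 mm, 0.5 kg. Origin: centre of its underside
- tube_green: bystander, leave alone: green icing tube with a white nozzle, 125 mm long, 16 mm thick, lying flat. Origin: centre of its underside
- tube_red: bystander, leave alone: red icing tube with a white nozzle, 125 mm long, 16 mm thick, lying flat. Origin: centre of its underside
- cookie_star: bystander, leave alone: star-shaped gingerbread, about 75 mm across, 9 mm thick. Origin: centre of its underside
- cookie_heart: bystander, leave alone: heart-shaped gingerbread with red icing, about 70 mm across, 9 mm thick. Origin: centre of its underside
- cookie_face: bystander, leave alone: round gingerbread with an icing face, 52 mm across, 9 mm thick. Origin: centre of its underside
- mug: bystander, leave alone: blue mug, 80 mm across, 90 mm high. Origin: centre of its underside
- sprinkles: bystander, leave alone: amber jar with a white cap, 56 mm across, 100 mm high. Origin: centre of its underside
There are look-alikes about, which are no part of the job. Leave any black or blue look-alike of the tree_tile alone.

How it is judged:
By the outcome, as a careful person would: the job done as asked, in the order asked, and still so for the second after the job is handed in, with the robot touching nothing.
Of star_tile, heart_tile, tree_tile, blank_a, blank_b, blank_c only 4 to 6 are there at a start; the rules pass over those that are not, and their reading is None.
At some moment in a run one of tin may be knocked a few centimetres aside while the robot is not near it.
Once in a run the grip may slacken for a moment while it holds something.
It also fails if it takes over 210 s, if anything falls off the work surface, if the arm or the gripper's body presses on something with over 40 N, if the wrist force passes 120 N, or if a joint passes its speed limit or range.

### The arm

A 6-joint arm with a two-finger parallel gripper is mounted at the origin on the work surface. World frame = base frame: x ahead of the robot, y to its left, z up, the work surface at z = 0. Lengths are in m, angles in rad, forces in N, time in s.
With the tool pointing down it reaches from about 0.25 to 0.775 m from the base axis. Payload 4 kg.
Tool frame: the origin (TCP) lies at the very end of the fingers, on their centre line; the grasp point (between the pads) lies 19 mm behind it; x points along the fingers, y is the direction in which the jaws open and shut, and the axes are right-handed (so a half turn about x gives the same grasp; the last joint's range is limited). The gripper opens to 94 mm and grips with 3 to 60 N. Pads are 16 mm wide; open, the fingers measure 119 mm over their backs; the gripper's body (75 mm by 177 mm) begins 78 mm behind the grasp point.
Start: joints at [1.218, 0.087, 1.371, -0, 1.684, -0.103], TCP at [0.136, 0.533, 0.176] pointing down, gripper open.
Joint ranges: [-3.1, 3.1], [-0.76, 2.03], [0.27, 2.55], [-1.08, 4.22], [0.17, 2.65], [-2.57, 2.57]. Speed limits (rad/s): [2.79, 2.79, 3.14, 3.14, 3.14, 3.14].

### API

Orientations are given as [roll, pitch, yaw] about the fixed x, y, z axes, in that order (R = Rz(yaw) Ry(pitch) Rx(roll)).
In Python, from bench import robot gives the robot as it stands.
- The arm moves only by the tool carry_out, never from a script. Its argument "targets" is a list of rows, each a list of 5 numbers: the closure, from 0 (fully open) to 1 (shut), then the shift along the tool's x, y, z in cm, then the turn about the tool's x in degrees. In form: [[fingers, tx, ty, tz, turn], ...]. A call has 1 to 20 rows; each row shifts and turns the commanded pose from where the row before left it, along the tool's axes as they then stand; what a row does not reach is not made up. A row lasts 1/10 s, in which the tool goes at most 50 mm and 8.59 degrees, less where a joint would pass 70% of its speed; a pose out of reach is approached as far as the arm can. A call is refused whole if a number of a shift passes 5 or a number of a turn 8.59, either way. A call with a gripper value outside its range is refused whole. The fingers move at their own pace and stop on an object; the grip force is fixed at half the most. Time passes only in rows, so rows that do not move let the fingers close. It gives the time, the measured TCP pose, the force and the opening at its end, in the units of the state.
- robot.get_obs(): the state, without advancing time (a new reading comes with each control period).
- robot.snapshot(name): name is "side" or "top" or "wrist"; returns a dict with "image" (400x640x3 uint8, red, green, blue), "camera_matrix" (3x3 intrinsics, pixels), "pose" (4x4, takes a point from camera to world coordinates). Camera axes: x right, y up, looking along -z (the intrinsics and any distortion apply to the point x, -y, -z); pixel columns grow to the right and rows downward; lengths in m; the calibration is good to about 2 mm. The wrist camera is an equidistant fisheye: a pixel r from the principal point sees the ray r / f radians off the axis. A picture is of the moment at which its call begins. There is no depth.
- robot.close_job(): hands the job in, once; it reports no verdict.
The state is a dict: "time": time; "joint_positions": joint angles; "qvel": joint speeds; "joint_torque": joint torques, N m; "tool_pos": TCP position; "ee_rot": TCP orientation; "wrist_force": force on the tool from outside, world axes, zero at the start; "wrist_torque": the same for the moment, N m; "width": finger opening in m.
Only numpy, scipy, OpenCV 4.12 (cv2) and the standard library are available. Lean on these libraries where they do the work, as an engineer would, in place of code of your own. Each camera call takes 0.05 s, during which the arm holds its last target. There are 200 camera calls.

## Working session

There is one attempt and no reset: what is moved stays moved. The work goes in short steps, Python scripts to look and compute and a tool call to move; the robot and the scene stay as the last step left them, time stands still between calls to the robot, and variables do not carry over. Pictures are saved under pics/ and viewed, about 12 in all and at most 16, crops included, and the job is handed in when it is done.

Besides the shell and the picture viewer there is one more tool, called after "Request:" as a command line: name --pt "numbers of a row" for each row, then --argument value for the rest. carry_out: Moves the arm, as the interface text tells. Its arguments: {"type":"object","properties":{"targets":{"type":"array","items":{"type":"array","items":{"type":"number"}}}},"required":["targets"]}

```bash
ls; mkdir -p pics; python3 - <<'E'
from bench import robot
import cv2,numpy as np
np.set_printoptions(precision=4,suppress=True)
print(robot.get_obs())
for n in ("top","side"):
    s=robot.snapshot(n); cv2.imwrite(f"pics/{n}0.png",s["image"][:,:,::-1]); print(n,s["camera_matrix"],s["pose"],[k for k in s])
E
```

```text
pics
{'time': 0.0, 'joint_positions': array([ 1.2179,  0.0879,  1.3722, -0.    ,  1.6836, -0.1031]), 'qvel': array([-0.0003, -0.0005,  0.0008,  0.0005,  0.003 , -0.0004]), 'joint_torque': array([  0.001 , -34.0189, -30.2423,   0.0719,   0.033 ,  -0.0002]), 'tool_pos': array([0.1358, 0.5324, 0.1748]), 'ee_rot': array([-1.6653,  1.5686, -1.9152]), 'wrist_force': array([-0.1066, -0.5629,  0.631 ]), 'wrist_torque': array([0.0109, 0.017 , 0.017 ]), 'width': 0.09439111333403662}
top [[384.7463   0.     318.7434]
 [  0.     384.7463 196.4138]
 [  0.       0.       1.    ]] [[ 0.016   0.9959 -0.0886  0.4774]
 [-0.9995  0.0136 -0.0271  0.0058]
 [-0.0258  0.089   0.9957  1.2471]
 [ 0.      0.      0.      1.    ]] ['image', 'camera_matrix', 'pose']
side [[409.6134   0.     317.8749]
 [  0.     409.6134 195.7865]
 [  0.       0.       1.    ]] [[ 0.9609  0.1412 -0.2384  0.332 ]
 [-0.2769  0.5169 -0.81   -0.8677]
 [ 0.0089  0.8443  0.5358  0.6792]
 [ 0.      0.      0.      1.    ]] ['image', 'camera_matrix', 'pose']
```

View pics/top0.png

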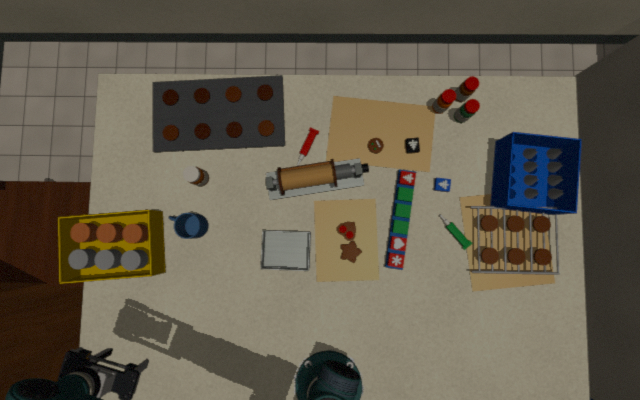

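View pics/side0.png

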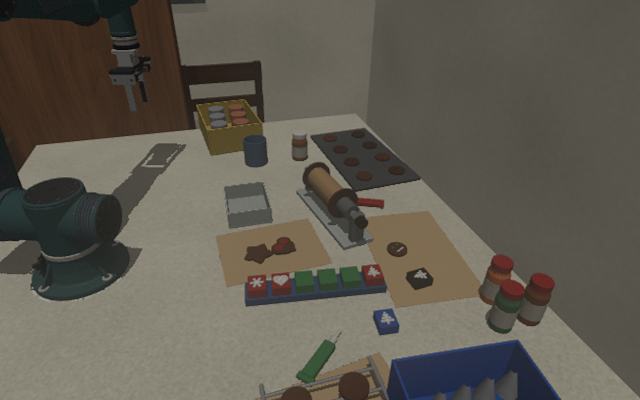

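Both views: the rack in the top view runs tree (407,178), green (404,195), (402,210), (400,225), heart (398,243), star (396,261). The tin is at (286,250) and the roller at (317,178), with its collar at about (349,172). Look-alikes to leave alone are the black tree (412,145) and the blue tree (442,184), both off the rack. The red tile I want is the one on the rack.

```bash
cat > h.py <<'E'
import cv2,numpy as np
from scipy.spatial.transform import Rotation as Ro
from bench import robot
np.set_printoptions(precision=4,suppress=True)
F=np.diag([1,-1,-1])
def ray(s,uv):
    K=s["camera_matrix"];d=np.array([(uv[0]-K[0,2])/K[0,0],(uv[1]-K[1,2])/K[1,1],1.])
    if s.get("fish"):
        r=np.hypot(d[0],d[1]); d=np.array([d[0]/r*np.sin(r),d[1]/r*np.sin(r),np.cos(r)]) if r>1e-9 else d
    P=s["pose"]; return P[:3,3],P[:3,:3]@F@d
def pt(s,uv,z):
    o,d=ray(s,uv); return o+d*(z-o[2])/d[2]
def proj(s,p):
    P=s["pose"];c=F@P[:3,:3].T@(np.asarray(p)-P[:3,3]);K=s["camera_matrix"]
    if s.get("fish"):
        r=np.hypot(c[0],c[1]);th=np.arctan2(r,c[2]);c=np.array([c[0]/r*th,c[1]/r*th,1]) if r>1e-9 else c
        return (K@c)[:2]
    return (K@(c/c[2]))[:2]
def snap(n,save=None):
    s=robot.snapshot(n); s["fish"]=n=="wrist"
    if save: cv2.imwrite(f"pics/{save}.png",s["image"][:,:,::-1])
    return s
def blobs(mask,amin):
    n,l,st,c=cv2.connectedComponentsWithStats(mask.astype(np.uint8))
    return [(c[i],st[i]) for i in range(1,n) if st[i][4]>=amin]
def tool():
    o=robot.get_obs();R=Ro.from_euler("xyz",o["ee_rot"]).as_matrix();return np.array(o["tool_pos"]),R,o
E
python3 - <<'E'
from h import *
s=snap("top"); t=snap("side")
im=s["image"]; hsv=cv2.cvtColor(im,cv2.COLOR_RGB2HSV)
g=((hsv[...,0]>50)&(hsv[...,0]<75)&(hsv[...,1]>120)); r=((hsv[...,0]<8)|(hsv[...,0]>172))&(hsv[...,1]>150)
for nm,m in(("g",g),("r",r)):
    for c,st in blobs(m,40): print(nm,c,st[4],pt(s,c,.035))
# tin, stand corners via brightness crop
a=cv2.resize(im[140:290,230:450],None,fx=3.6,fy=3.6,interpolation=cv2.INTER_CUBIC)
b=cv2.resize(t["image"][150:310,200:410],None,fx=3.6,fy=3.6,interpolation=cv2.INTER_CUBIC)
cv2.imwrite("pics/c1.png",cv2.convertScaleAbs(a,alpha=1.5)[:,:,::-1]);cv2.imwrite("pics/c2.png",cv2.convertScaleAbs(b,alpha=1.6)[:,:,::-1])
E
```

```text
g [464.3256 112.3721] 43 [ 0.8612 -0.4222  0.035 ]
g [404.6833 193.9   ] 180 [ 0.5969 -0.2317  0.035 ]
g [402.4751 210.2983] 181 [ 0.5451 -0.2246  0.035 ]
g [400.2514 226.64  ] 175 [ 0.4939 -0.2175  0.035 ]
g [458.4933 235.4711] 225 [ 0.4694 -0.3974  0.035 ]
r [470.9826  83.6628] 172 [ 0.9559 -0.445   0.035 ]
r [448.1667  96.0333] 180 [ 0.9145 -0.3717  0.035 ]
r [471.4059 105.8529] 170 [ 0.8827 -0.445   0.035 ]
r [308.5911 141.0542] 203 [0.7631 0.0742 0.035 ]
r [406.2824 177.7786] 131 [ 0.6481 -0.2369  0.035 ]
r [345.9596 231.6061] 99 [ 0.4758 -0.0483  0.035 ]
r [392.025 242.225] 40 [ 0.4451 -0.1919  0.035 ]
r [403.1702 244.0638] 47 [ 0.44   -0.2264  0.035 ]
r [395.2705 259.7213] 122 [ 0.3914 -0.2018  0.035 ]
```

View pics/c1.png

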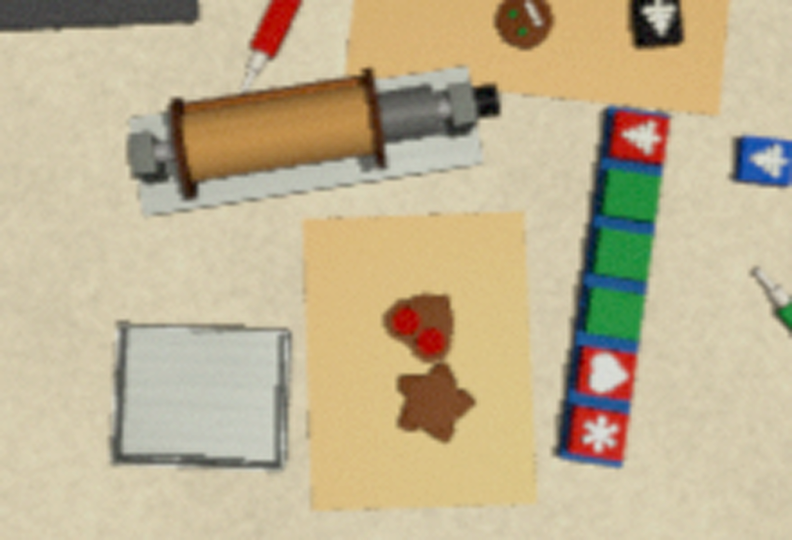

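View pics/c2.png

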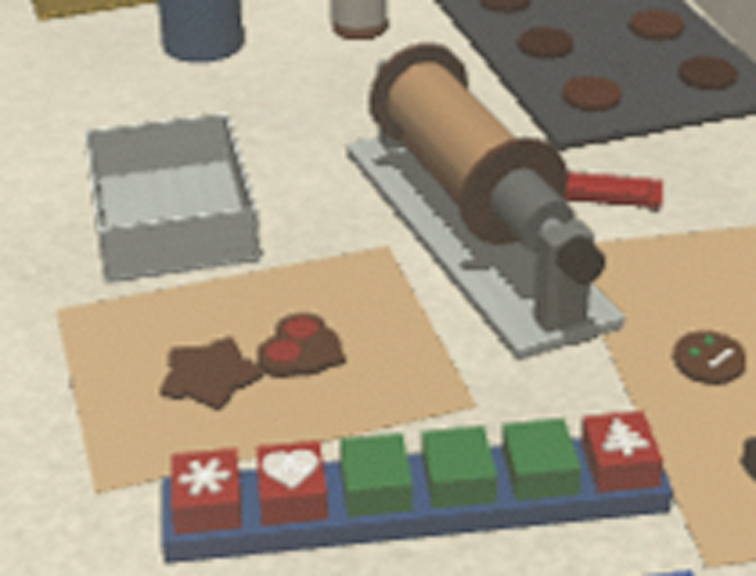

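The crops show the tin at about (286,250) with its long side along world y. The collar is bare grey at top (349,172), so the stripe and bed are both hidden and the stripe must face down. I chose the six rack tiles; the blue and black trees lie apart from the rack. Next I compute poses.

```bash
python3 - <<'E'
from h import *
s=snap("top");t=snap("side")
c=lambda u,v:np.array([230+u/3.6,140+v/3.6])
d=lambda u,v:np.array([200+u/3.6,150+v/3.6])
print("base",[pt(s,c(*p),.012)[:2] for p in((128,118),(467,66),(482,160),(148,215))])
print("base side",[pt(t,d(*p),.012)[:2] for p in((350,150),(520,352),(621,322))])
print("posts",[pt(s,c(*p),.09)[:2] for p in((142,156),(461,104))])
print("tin top",[pt(s,c(*p),.05)[:2] for p in((120,325),(290,330),(283,467),(113,461))])
hsv=cv2.cvtColor(s["image"],cv2.COLOR_RGB2HSV)
b=(hsv[...,0]>100)&(hsv[...,0]<125)&(hsv[...,1]>120); b[:, :385]=0;b[:,420:]=0
r=((hsv[...,0]<8)|(hsv[...,0]>172)|((hsv[...,0]>50)&(hsv[...,0]<75)))&(hsv[...,1]>120)|b
r[:165]=0;r[272:]=0;r[:,385:][:, 35:]=0;r[:,:384]=0
m=np.argwhere(r)[:,::-1].astype(np.float32); rc=cv2.minAreaRect(m);print(rc,[pt(s,q,.035)[:2] for q in cv2.boxPoints(rc)])
for q in((640,136),(630,192),(623,252),(614,312),(605,373),(600,435)): print(pt(s,c(*q),.042))
for q in((206,475),(291,467),(376,458),(458,450),(540,442),(620,434)): print("side",pt(t,d(*q),.042))
E
```

```text
base [array([0.6621, 0.2138]), array([ 0.7131, -0.0916]), array([ 0.628 , -0.1055]), array([0.5745, 0.1932])]
base side [array([0.5739, 0.1806]), array([ 0.6256, -0.1132]), array([ 0.7074, -0.1007])]
posts [array([0.6182, 0.1878]), array([ 0.6658, -0.0806])]
tin top [array([0.4758, 0.2092]), array([0.4738, 0.062 ]), array([0.3572, 0.0659]), array([0.3596, 0.2118])]
((400.34521484375, 219.24835205078125), (17.707313537597656, 97.44963836669922), 7.969610214233398) [array([ 0.3707, -0.1696]), array([ 0.6734, -0.2119]), array([ 0.6662, -0.2671]), array([ 0.3642, -0.2236])]
[ 0.6472 -0.2401  0.042 ]
[ 0.598  -0.2313  0.042 ]
[ 0.5457 -0.225   0.042 ]
[ 0.4938 -0.2171  0.042 ]
[ 0.4414 -0.2093  0.042 ]
[ 0.3885 -0.2049  0.042 ]
side [ 0.3911 -0.2059  0.042 ]
side [ 0.442 -0.213  0.042]
side [ 0.4938 -0.2193  0.042 ]
side [ 0.5444 -0.2261  0.042 ]
side [ 0.5957 -0.233   0.042 ]
side [ 0.6466 -0.2396  0.042 ]
```

```bash
cat >> h.py <<'E'
def go(x,y,z,yawdeg):
    """shift to target in tool cm and turn to put jaw axis on world yaw (mod 180)"""
    p,R,o=tool(); print("t",round(o["time"],2),"p",p,"w",round(o["width"],4),"F",o["wrist_force"],"q6",round(o["joint_positions"][5],3))
    jy=np.degrees(np.arctan2(R[1,1],R[0,1])); d=R.T@(np.array([x,y,z])-p)*100
    a=(yawdeg-jy+90)%180-90   # world ccw; tool x down => turn=-a
    print("jaw yaw",jy,"shift(before turn)",d,"turn",-a,"or",-a+180*np.sign(a))
    th=np.radians(a);Rn=Ro.from_rotvec([0,0,th]).as_matrix()@R
    print("shift(after turn)",Rn.T@(np.array([x,y,z])-p)*100)
E
python3 - <<'E'
from h import *
go(.6577,-.0350,.20,10)
print(tool()[1])
E
```

```text
t 0.3 p [0.1359 0.5327 0.1756] w 0.094 F [ 0.1735 -0.4535  0.2961] q6 -0.103
jaw yaw 75.68918762106196 shift(before turn) [ -2.4143 -42.1169  64.592 ] turn 65.68918762106196 or -114.31081237893804
shift(after turn) [-2.4743 41.5245 64.9722]
[[-0.0002  0.2472  0.969 ]
 [-0.0007  0.969  -0.2472]
 [-1.     -0.0007 -0.    ]]
```

Request:
carry_out --pt "0 -0.5 0 0 8.21" --pt "0 -0.5 0 0 8.21" --pt "0 -0.5 0 0 8.21" --pt "0 -0.5 0 0 8.21" --pt "0 -0.5 0 0 8.21" --pt "0 0 0 0 8.21" --pt "0 0 0 0 8.21" --pt "0 0 0 0 8.21"

```text
time: 1.1
tool_pos: [0.1359, 0.5329, 0.201]
ee_rot: [-2.411, 1.571, 2.47]
wrist_force: [0.6, 0.3, -0.3]
width: 0.0935
```

Request:
carry_out --pt "0 0 2.076 3.25 0" --pt "0 0 2.076 3.25 0" --pt "0 0 2.076 3.25 0" --pt "0 0 2.076 3.25 0" --pt "0 0 2.076 3.25 0" --pt "0 0 2.076 3.25 0" --pt "0 0 2.076 3.25 0" --pt "0 0 2.076 3.25 0" --pt "0 0 2.076 3.25 0" --pt "0 0 2.076 3.25 0" --pt "0 0 2.076 3.25 0" --pt "0 0 2.076 3.25 0" --pt "0 0 2.076 3.25 0" --pt "0 0 2.076 3.25 0" --pt "0 0 2.076 3.25 0" --pt "0 0 2.076 3.25 0" --pt "0 0 2.076 3.25 0" --pt "0 0 2.076 3.25 0" --pt "0 0 2.076 3.25 0" --pt "0 0 2.076 3.25 0"

```text
time: 3.1
tool_pos: [0.6587, -0.0363, 0.2007]
ee_rot: [-2.674, 1.57, 2.213]
wrist_force: [0.0, 0.4, 0.7]
width: 0.0943
```

```bash
python3 - <<'E'
from h import *
go(.6577,-.0350,.20,10)
s=snap("wrist","w1"); print(s["camera_matrix"],s["pose"])
for n,y,z in(("collar",-.11,.1),("post-",-.157,.09),("flangeTop",-.082,.122),("post+",.117,.09)):
    p=np.array([.6385,.0733,z])+y*np.array([-.1736,.9848,0]); print(n,p,proj(s,p))
E
```

```text
t 3.1 p [ 0.6587 -0.0363  0.2007] w 0.0943 F [0.0317 0.4123 0.6834] q6 -0.316
jaw yaw 10.001496097788667 shift(before turn) [ 0.0748 -0.0739 -0.1433] turn 0.001496097788674433 or -179.99850390221133
shift(after turn) [ 0.0748 -0.0739 -0.1433]
[[309.7069   0.     315.2733]
 [  0.     309.7069 195.8545]
 [  0.       0.       1.    ]] [[ 0.9847 -0.17   -0.0392  0.647 ]
 [ 0.1745  0.9581  0.2273  0.0304]
 [-0.0011 -0.2307  0.973   0.4093]
 [ 0.      0.      0.      1.    ]]
collar [ 0.6576 -0.035   0.1   ] [314.6131 189.0905]
post- [ 0.6658 -0.0813  0.09  ] [314.6273 229.2968]
flangeTop [ 0.6527 -0.0075  0.122 ] [314.5532 164.7354]
post+ [0.6182 0.1885 0.09  ] [314.8378 -20.6742]
```

View pics/w1.png

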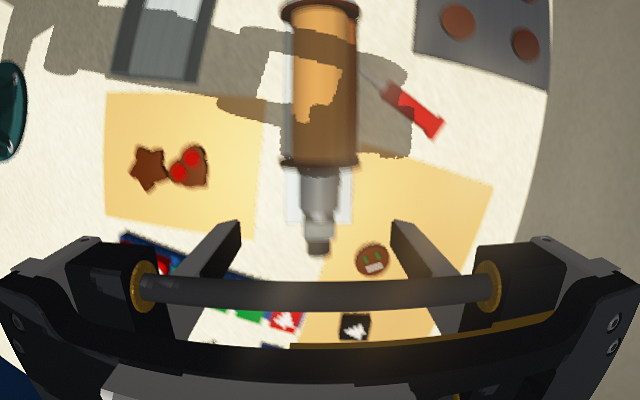

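The wrist view shows the roller axis near u=319 and the collar at about (318,185) between the open fingers, with no stripe on the top. I'll descend beside the collar, press one finger against it and drag upwards so that it rolls.

Request:
carry_out --pt "0 3 0 0 0" --pt "0 4 0 0 0" --pt "0 4 0 0 0" --pt "0 3 0 0 0" --pt "0 1.5 0 0 0" --pt "0 0 1.0 0 0" --pt "0 0 0.8 0 0" --pt "0 0 0 0 0"

```text
time: 3.95
tool_pos: [0.6786, -0.0318, 0.0489]
ee_rot: [1.309, 1.565, -0.087]
wrist_force: [0.1, 0.3, 0.2]
width: 0.0942
```

Request:
carry_out --pt "0 0 0.3 0 0" --pt "0 0 0.3 0 0" --pt "0 0 0 0 0"

```text
time: 4.25
tool_pos: [0.6822, -0.0308, 0.0468]
ee_rot: [1.348, 1.569, -0.048]
wrist_force: [-0.3, -0.1, 0.2]
width: 0.0938
```

Request:
carry_out --pt "0 0 0.15 0 0" --pt "0 0 0.15 0 0" --pt "0 0 0 0 0"

```text
time: 4.55
tool_pos: [0.6844, -0.0303, 0.0459]
ee_rot: [-2.342, 1.571, 2.545]
wrist_force: [0.1, 0.5, -0.8]
width: 0.0937
```

Request:
carry_out --pt "0 0 0.15 0 0" --pt "0 0 0 0 0"

```text
time: 4.75
tool_pos: [0.6846, -0.0303, 0.0457]
ee_rot: [-1.65, 1.568, -3.047]
wrist_force: [-4.0, -1.3, 1.3]
width: 0.0941
```

Request:
carry_out --pt "0 0 0.2 0 0" --pt "0 0 0.2 0 0" --pt "0 0 0 0 0"

```text
time: 5.05
tool_pos: [0.6844, -0.0303, 0.0452]
ee_rot: [-1.639, 1.558, -3.036]
wrist_force: [-12.9, -2.2, 5.4]
width: 0.0939
```

Request:
carry_out --pt "0 0 0.3 0 0" --pt "0 0 0.3 0 0" --pt "0 -0.4 0 0 0" --pt "0 -0.4 0 0 0" --pt "0 -0.4 0 0 0" --pt "0 0 0 0 0"

```text
time: 5.65
tool_pos: [0.6844, -0.0302, 0.0501]
ee_rot: [-1.682, 1.542, -3.08]
wrist_force: [-17.7, -4.5, -7.8]
width: 0.0939
```

```bash
python3 - <<'E'
from h import *
s=snap("wrist","w2"); t=snap("side"); 
a=cv2.resize(s["image"][100:280,230:410],None,fx=2.2,fy=2.2); b=cv2.resize(t["image"][150:260,290:400],(396,396))
cv2.imwrite("pics/w2c.png",np.hstack([a,b])[:,:,::-1]); go(.66,-.035,.2,10)
E
```

```text
t 5.75 p [ 0.6844 -0.0302  0.0501] w 0.0942 F [-18.6983  -5.5256  -7.9714] q6 -0.297
jaw yaw 9.926822941233034 shift(before turn) [-14.917   -2.9103   0.0033] turn -0.07317705876695868 or 179.92682294123304
shift(after turn) [-14.917   -2.9104   0.0001]
```

View pics/w2c.png

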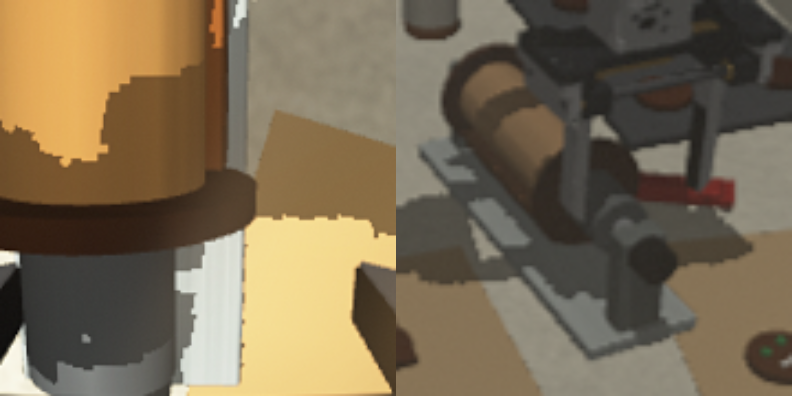

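Request:
carry_out --pt "0 0 0.2 0 0" --pt "0 -0.4 0 0 0" --pt "0 -0.4 0 0 0" --pt "0 -0.4 0 0 0" --pt "0 -0.4 0 0 0" --pt "0 0 0 0 0"

```text
time: 6.35
tool_pos: [0.6993, -0.0279, 0.0756]
ee_rot: [1.401, 1.566, 0.005]
wrist_force: [-0.2, 0.4, 1.0]
width: 0.0935
```

```bash
python3 - <<'E'
from h import *
s=snap("wrist","w3"); t=snap("side"); 
a=cv2.resize(s["image"][0:270,230:410],(264,396)); b=cv2.resize(t["image"][150:260,290:400],(396,396))
cv2.imwrite("pics/w3c.png",np.hstack([a,b])[:,:,::-1]); go(.66,-.035,.2,10)
E
```

```text
t 6.45 p [ 0.6988 -0.0278  0.075 ] w 0.0936 F [ 0.9616  0.2353 -0.4493] q6 -0.296
jaw yaw 10.01811047601375 shift(before turn) [-12.5107  -3.9111   0.0351] turn 0.018110476013745824 or -179.98188952398624
shift(after turn) [-12.5107  -3.9111   0.0364]
```

View pics/w3c.png

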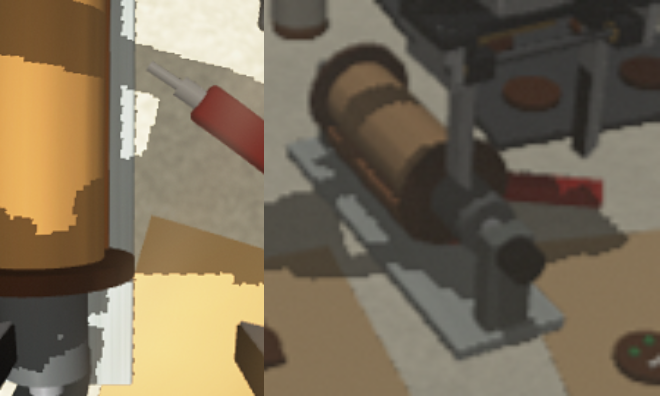

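The roller has turned: the bed's rim now shows at its lower -x side in the side view. But the finger seems to have come off the collar, so I'll overlay the projected tip and collar points.

```bash
cat >> h.py <<'E'
O=np.array([.6405,.0737,0]);ex=np.array([.9848,.1736,0]);ey=np.array([-.1736,.9848,0]);ez=np.array([0,0,1.])
def st(x,y,z): return O+x*ex+y*ey+z*ez
def crop(s,u0,v0,u1,v1,k,pts=(),name="c"):
    a=cv2.resize(s["image"][v0:v1,u0:u1],None,fx=k,fy=k,interpolation=cv2.INTER_CUBIC)[:,:,::-1].copy()
    for p in pts:
        q=(proj(s,p)-[u0,v0]+.5)*k; cv2.circle(a,tuple(int(i) for i in q),3,(255,255,0),1)
    if name: cv2.imwrite(f"pics/{name}.png",a)
    return a
E
python3 - <<'E'
from h import *
p,R,o=tool()
t=snap("side");w=snap("wrist")
pts=[p-.047*R[:,1],p+.047*R[:,1],st(0,-.086,.078),st(0,-.134,.078),st(-.022,-.11,.078),st(.022,-.11,.078)]
a=crop(t,290,150,400,260,3.6,pts,None);b=crop(w,210,100,420,280,2.2,pts,None)
print([proj(w,q) for q in pts])
b=cv2.resize(b,(462,396));cv2.imwrite("pics/w4.png",np.hstack([a,b]))
E
```

```text
[array([250.2555, 220.71  ]), array([381.3498, 220.8792]), array([257.7745, 188.6439]), array([261.1353, 253.1516]), array([229.3711, 221.5695]), array([290.3209, 222.244 ])]
```

View pics/w4.png

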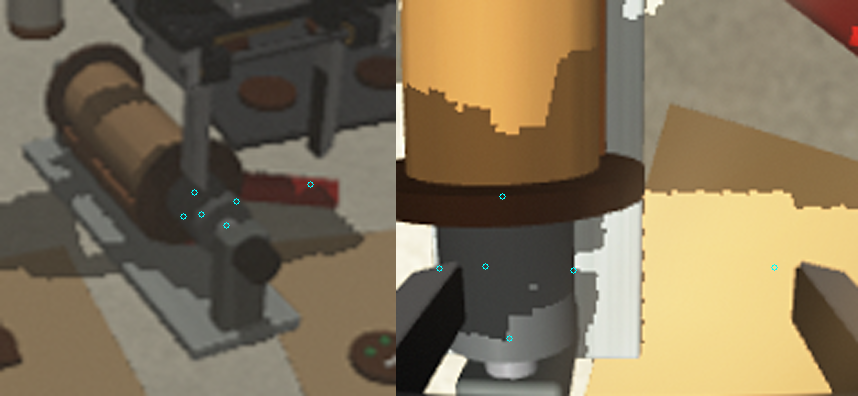

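Fingertip drawn ahead of the predicted points; the tip looks bevelled, so contact slips near the end. I'll use lower strokes.

Request:
carry_out --pt "0 -3 0 0 0" --pt "0 0 -1.0 0 0" --pt "0 0 -1.0 0 0" --pt "0 3 0 0 0" --pt "0 3.0 0 0 0" --pt "0 0.7 0 0 0" --pt "0 0 0 0 0"

```text
time: 7.25
tool_pos: [0.6768, -0.0312, 0.0351]
ee_rot: [-1.912, 1.567, 2.975]
wrist_force: [-0.1, 0.4, -0.2]
width: 0.094
```

Request:
carry_out --pt "0 0 0.4 0 0" --pt "0 0 0.4 0 0" --pt "0 0 0.4 0 0" --pt "0 0 0.4 0 0" --pt "0 0 0 0 0"

```text
time: 7.75
tool_pos: [0.6841, -0.0307, 0.0376]
ee_rot: [-1.599, 1.548, -2.997]
wrist_force: [-23.2, -3.8, 10.0]
width: 0.0941
```

Request:
carry_out --pt "0 -0.5 0 0 0" --pt "0 -0.5 0 0 0" --pt "0 -0.5 0 0 0" --pt "0 -0.5 0 0 0" --pt "0 -0.5 0 0 0" --pt "0 0 0 0 0"

```text
time: 8.35
tool_pos: [0.6893, -0.0291, 0.0613]
ee_rot: [-1.704, 1.56, -3.101]
wrist_force: [-9.1, -1.4, 1.2]
width: 0.0942
```

```bash
python3 - <<'E'
from h import *
t=snap("side");w=snap("wrist")
a=crop(t,290,150,400,260,3.6,[],None);b=crop(w,210,100,420,280,2.2,[],None)
cv2.imwrite("pics/w5.png",np.hstack([a,cv2.resize(b,(400,396))]))
E
```

```text
(no output)
```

View pics/w5.png

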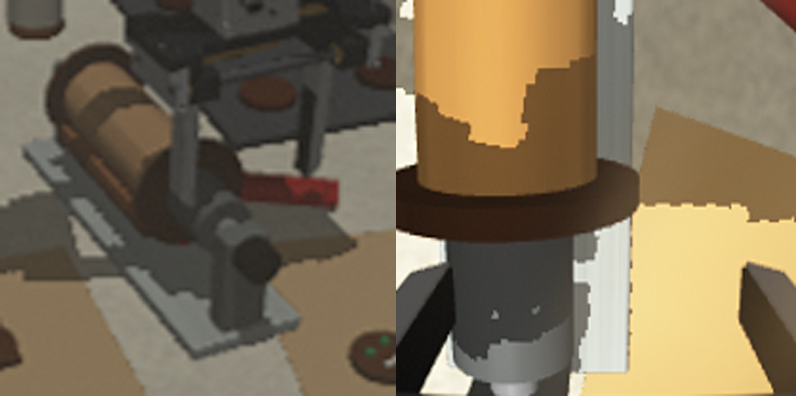

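Side crop: the bed rim is a bit more visible at lower left (100,180), so it turned only slightly and mostly slipped. The finger surface recedes towards the tip. I'll press harder and keep pressing in as I rise.

Request:
carry_out --pt "0 0 -0.8 0 0" --pt "0 0 -0.8 0 0" --pt "0 1.2 0 0 0" --pt "0 0 0.8 0 0" --pt "0 0 0.6 0 0" --pt "0 0 0.4 0 0" --pt "0 0 0.2 0 0" --pt "0 0 0 0 0"

```text
time: 9.25
tool_pos: [0.6841, -0.0302, 0.0471]
ee_rot: [-1.646, 1.537, -3.043]
wrist_force: [-28.1, -3.9, 10.7]
width: 0.0943
```

Request:
carry_out --pt "0 -0.3 0.1 0 0" --pt "0 -0.3 0.1 0 0" --pt "0 0 0 0 0"

```text
time: 9.55
tool_pos: [0.6838, -0.0301, 0.0471]
ee_rot: [-1.67, 1.53, -3.068]
wrist_force: [-26.6, -5.6, -4.1]
width: 0.094
```

Request:
carry_out --pt "0 -0.3 0.1 0 0" --pt "0 -0.3 0.1 0 0" --pt "0 0 0 0 0"

```text
time: 9.85
tool_pos: [0.6849, -0.0299, 0.0522]
ee_rot: [-1.675, 1.527, -3.073]
wrist_force: [-28.5, -6.3, -4.0]
width: 0.0939
```

Request:
carry_out --pt "0 -0.3 0.1 0 0" --pt "0 -0.3 0.1 0 0" --pt "0 -0.3 0.1 0 0" --pt "0 0 0 0 0"

```text
time: 10.25
tool_pos: [0.7001, -0.0273, 0.0691]
ee_rot: [-1.725, 1.559, -3.122]
wrist_force: [-5.3, -0.4, 3.6]
width: 0.0937
```

```bash
python3 - <<'E'
from h import *
t=snap("side");w=snap("wrist");go(.66,-.035,.2,10)
a=crop(t,290,150,400,260,3.6,[],None);b=crop(w,210,100,420,280,2.2,[],None)
cv2.imwrite("pics/w6.png",np.hstack([a,cv2.resize(b,(400,396))]))
E
```

```text
t 10.35 p [ 0.7043 -0.0268  0.0706] w 0.0942 F [-0.235  -0.3489  0.4568] q6 -0.293
jaw yaw 9.992999591968502 shift(before turn) [-12.9299  -4.5255   0.031 ] turn -0.007000408031501593 or 179.9929995919685
shift(after turn) [-12.9299  -4.5255   0.0305]
```

View pics/w6.png

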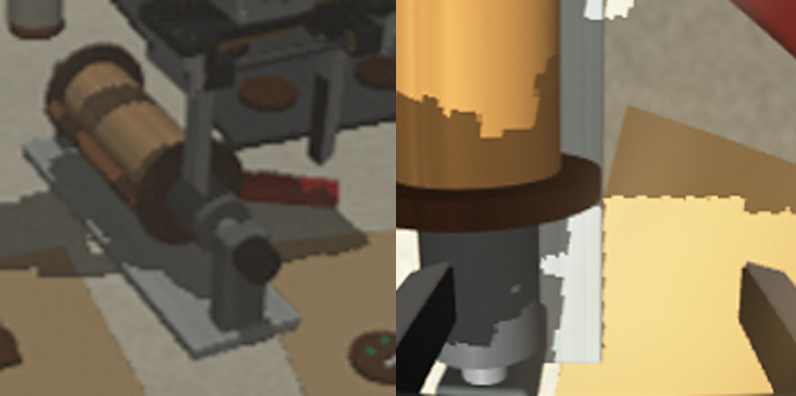

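The bed rim is further up on the -x side at (100,150), so it keeps turning but slips off above tip z of about 65 mm. I'll do a longer stroke from lower down.

Request:
carry_out --pt "0 -2.5 0 0 0" --pt "0 0 -1.4 0 0" --pt "0 0 -1.3 0 0" --pt "0 3 0 0 0" --pt "0 2.8 0 0 0" --pt "0 0 0.6 0 0" --pt "0 0 0.5 0 0" --pt "0 0 0.5 0 0" --pt "0 0 0.4 0 0" --pt "0 0 0 0 0"

```text
time: 11.35
tool_pos: [0.6833, -0.0297, 0.0336]
ee_rot: [-1.68, 1.534, -3.077]
wrist_force: [-30.1, -4.2, 2.0]
width: 0.0938
```

Request:
carry_out --pt "0 -0.3 0.1 0 0" --pt "0 -0.3 0.1 0 0" --pt "0 -0.3 0.1 0 0" --pt "0 -0.3 0.1 0 0" --pt "0 0 0 0 0"

```text
time: 11.85
tool_pos: [0.6832, -0.0296, 0.0398]
ee_rot: [-1.692, 1.523, -3.09]
wrist_force: [-31.7, -6.3, -10.6]
width: 0.0938
```

Request:
carry_out --pt "0 -0.3 0.1 0 0" --pt "0 -0.3 0.1 0 0" --pt "0 0 0 0 0"

```text
time: 12.15
tool_pos: [0.6833, -0.0296, 0.045]
ee_rot: [-1.69, 1.519, -3.088]
wrist_force: [-36.2, -6.9, -10.1]
width: 0.094
```

Request:
carry_out --pt "0 -0.3 0 0 0" --pt "0 -0.3 0 0 0" --pt "0 0 0 0 0"

```text
time: 12.45
tool_pos: [0.6855, -0.0293, 0.0539]
ee_rot: [-1.689, 1.524, -3.088]
wrist_force: [-34.1, -5.2, -2.1]
width: 0.0941
```

Request:
carry_out --pt "0 0 -1.3 0 0" --pt "0 0 -1.3 0 0" --pt "0 1.2 0 0 0" --pt "0 1.2 0 0 0" --pt "0 0 0.8 0 0" --pt "0 0 0.6 0 0" --pt "0 0 0.6 0 0" --pt "0 0 0.2 0 0" --pt "0 0 0 0 0"

```text
time: 13.35
tool_pos: [0.6832, -0.03, 0.0335]
ee_rot: [-1.658, 1.529, -3.055]
wrist_force: [-33.7, -5.5, 11.0]
width: 0.0941
```

Request:
carry_out --pt "0 -0.3 0.1 0 0" --pt "0 -0.3 0.1 0 0" --pt "0 -0.3 0.1 0 0" --pt "0 -0.3 0.1 0 0" --pt "0 -0.3 0.05 0 0" --pt "0 -0.3 0.05 0 0" --pt "0 -0.3 0 0 0" --pt "0 0 0 0 0"

```text
time: 14.15
tool_pos: [0.6833, -0.0299, 0.0455]
ee_rot: [-1.682, 1.515, -3.081]
wrist_force: [-35.7, -7.5, -10.3]
width: 0.094
```

```bash
cat >> h.py <<'E'
def red(s,m=8):
    h=cv2.cvtColor(s["image"],cv2.COLOR_RGB2HSV);r=((h[...,0]<8)|(h[...,0]>172))&(h[...,1]>130)&(h[...,2]>40)
    q=np.array([proj(s,st(x,y,z)) for x in(-.024,.024) for y in(-.14,-.08) for z in(.055,.102)]);a=q.min(0).astype(int);b=q.max(0).astype(int)+1
    k=np.zeros_like(r);k[a[1]:b[1],a[0]:b[0]]=1
    return [(c,z[2:]) for c,z in blobs(r&k,m)]
E
python3 - <<'E'
from h import *
t=snap("side");w=snap("wrist");go(.66,-.035,.2,10)
print(red(t,4),red(w))
a=crop(t,290,150,400,260,3.6,[],None);b=crop(w,210,100,420,280,2.2,[],None)
cv2.imwrite("pics/w7.png",np.hstack([a,cv2.resize(b,(400,396))]))
E
```

```text
t 14.25 p [ 0.6833 -0.0299  0.0455] w 0.0943 F [-34.6182  -7.4408 -10.5493] q6 -0.293
jaw yaw 9.880470548684343 shift(before turn) [-15.2991  -3.2338   0.013 ] turn -0.11952945131565684 or 179.88047054868434
shift(after turn) [-15.299  -3.234   0.008]
[] [(array([242.3995, 247.1863]), array([ 12,  63, 408], dtype=int32))]
```

View pics/w7.png

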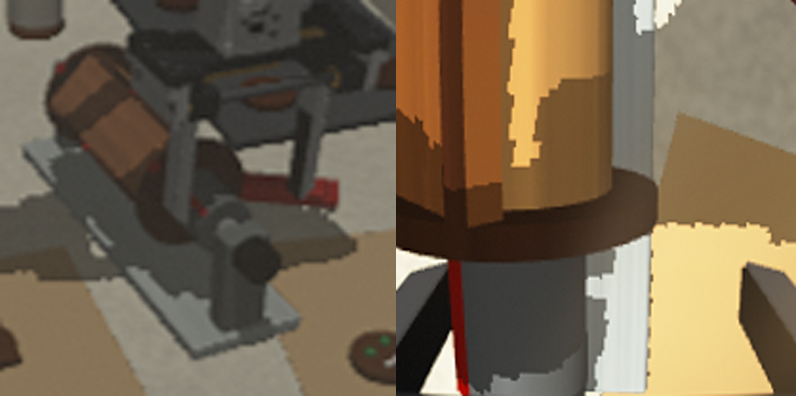

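The red stripe is now visible on the collar's -x side (wrist crop (458,320), full frame (242,247)), with a bed rail at (455,100). I'll continue and measure the angle numerically.

Request:
carry_out --pt "0 0 -1.5 0 0" --pt "0 0 -1.4 0 0" --pt "0 1.0 0 0 0" --pt "0 0.9 0 0 0" --pt "0 0 0.8 0 0" --pt "0 0 0.6 0 0" --pt "0 0 0.6 0 0" --pt "0 0 0.3 0 0" --pt "0 0 0 0 0"

```text
time: 15.15
tool_pos: [0.6834, -0.03, 0.0358]
ee_rot: [-1.656, 1.532, -3.054]
wrist_force: [-31.7, -5.0, 9.2]
width: 0.0941
```

Request:
carry_out --pt "0 -0.3 0.1 0 0" --pt "0 -0.3 0.1 0 0" --pt "0 -0.3 0.1 0 0" --pt "0 -0.3 0.1 0 0" --pt "0 -0.3 0.05 0 0" --pt "0 -0.3 0.05 0 0" --pt "0 0 0 0 0"

```text
time: 15.85
tool_pos: [0.6833, -0.0299, 0.0452]
ee_rot: [-1.681, 1.518, -3.08]
wrist_force: [-34.1, -7.7, -10.4]
width: 0.0939
```

```bash
cat >> h.py <<'E'
def theta(s,uv):
    o,d=ray(s,uv);o=o-O; x,z=o@ex,o[2]-.078;dx,dz=d@ex,d[2]
    a=dx*dx+dz*dz;b=x*dx+z*dz;c=x*x+z*z-.023**2;D=b*b-a*c
    t=(-b-np.sqrt(max(D,0)))/a; return np.degrees(np.arctan2(x+t*dx,z+t*dz))
E
python3 - <<'E'
from h import *
w=snap("wrist","w8");go(.66,-.035,.2,10)
for c,z in red(w): print(c,z,theta(w,c))
E
```

```text
t 15.9 p [ 0.6833 -0.0299  0.0452] w 0.0938 F [-33.1153  -7.3608  -9.7018] q6 -0.293
jaw yaw 9.888742283802966 shift(before turn) [-15.3362  -3.1978   0.0161] turn -0.11125771619703073 or 179.88874228380297
shift(after turn) [-15.3362  -3.198    0.0115]
[225.6172 207.8789] [ 15  21 256] -69.74334748749735
[253.5506 249.0459] [ 14  62 632] -17.83365114016474
```

Request:
carry_out --pt "0 0 -2.0 0 0" --pt "0 0 -2.0 0 0" --pt "0 0 0 0 0"

```text
time: 16.2
tool_pos: [0.6638, -0.0339, 0.0579]
ee_rot: [-1.952, 1.57, 2.935]
wrist_force: [0.6, -0.0, 0.3]
width: 0.094
```

```bash
python3 - <<'E'
from h import *
w=snap("wrist","w9");go(.66,-.0346,.045,10)
for c,z in red(w): print(c,z,theta(w,c))
b=crop(w,210,60,420,280,2.5,[],"w9c")
g=cv2.cvtColor(w["image"],cv2.COLOR_RGB2HSV)
for v in(220,235,250): print(v,[(u,*g[v,u]) for u in range(255,380,4)])
E
```

```text
t 16.25 p [ 0.6651 -0.0337  0.0583] w 0.094 F [ 0.1834 -0.0887  0.2911] q6 -0.311
jaw yaw 10.000925454877677 shift(before turn) [ 1.3333 -0.5224 -0.0027] turn 0.0009254548776738147 or -179.9990745451223
shift(after turn) [ 1.3333 -0.5224 -0.0027]
[277.6367 202.1267] [ 18  19 300] -50.33203697453242
[295.8955 243.492 ] [ 11  65 622] -17.65913874127729
220 [(255, np.uint8(24), np.uint8(21), np.uint8(245)), (259, np.uint8(25), np.uint8(19), np.uint8(246)), (263, np.uint8(54), np.uint8(6), np.uint8(231)), (267, np.uint8(54), np.uint8(5), np.uint8(236)), (271, np.uint8(60), np.uint8(4), np.uint8(232)), (275, np.uint8(53), np.uint8(10), np.uint8(202)), (279, np.uint8(24), np.uint8(21), np.uint8(60)), (283, np.uint8(24), np.uint8(21), np.uint8(62)), (287, np.uint8(18), np.uint8(20), np.uint8(65)), (291, np.uint8(2), np.uint8(167), np.uint8(101)), (295, np.uint8(3), np.uint8(186), np.uint8(107)), (299, np.uint8(3), np.uint8(180), np.uint8(106)), (303, np.uint8(20), np.uint8(21), np.uint8(73)), (307, np.uint8(18), np.uint8(34), np.uint8(76)), (311, np.uint8(15), np.uint8(33), np.uint8(78)), (
[... 3318 characters left out ...]
), (327, np.uint8(21), np.uint8(25), np.uint8(72)), (331, np.uint8(26), np.uint8(26), np.uint8(69)), (335, np.uint8(17), np.uint8(27), np.uint8(66)), (339, np.uint8(25), np.uint8(17), np.uint8(88)), (343, np.uint8(39), np.uint8(13), np.uint8(138)), (347, np.uint8(49), np.uint8(9), np.uint8(222)), (351, np.uint8(49), np.uint8(9), np.uint8(221)), (355, np.uint8(50), np.uint8(10), np.uint8(226)), (359, np.uint8(56), np.uint8(8), np.uint8(217)), (363, np.uint8(22), np.uint8(106), np.uint8(243)), (367, np.uint8(22), np.uint8(106), np.uint8(243)), (371, np.uint8(22), np.uint8(109), np.uint8(242)), (375, np.uint8(22), np.uint8(106), np.uint8(242)), (379, np.uint8(22), np.uint8(110), np.uint8(241))]
```

View pics/w9c.png

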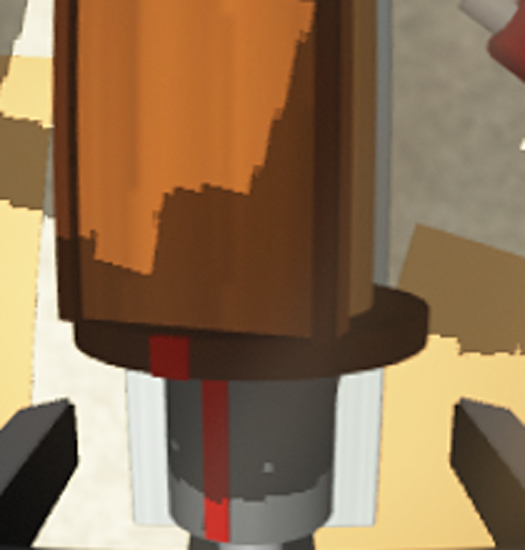

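Wrist crop, full-frame pixels: collar edges at u=277 and 345, stripe at u=296. So the stripe is about 25° short of up. One gentler stroke, unloading vertically before I release.

Request:
carry_out --pt "0 1.2 0 0 0" --pt "0 1.1 0 0 0" --pt "0 0 1.0 0 0" --pt "0 0 1.0 0 0" --pt "0 0 0.8 0 0" --pt "0 0 0.7 0 0" --pt "0 0 0.3 0 0" --pt "0 0 0 0 0"

```text
time: 17.05
tool_pos: [0.683, -0.0302, 0.031]
ee_rot: [-1.648, 1.525, -3.046]
wrist_force: [-39.6, -4.9, 12.2]
width: 0.0942
```

Request:
carry_out --pt "0 -0.3 0.1 0 0" --pt "0 -0.3 0.1 0 0" --pt "0 -0.3 0.1 0 0" --pt "0 -0.3 0.1 0 0" --pt "0 0 0 0 0"

```text
time: 17.55
tool_pos: [0.6826, -0.0302, 0.034]
ee_rot: [-1.674, 1.512, -3.073]
wrist_force: [-39.4, -8.4, -8.5]
width: 0.0938
```

```bash
cat >> h.py <<'E'
def th2():
    """stripe angle from the wrist view: stripe column against collar silhouette, ray geometry in the collar's own frame"""
    w=snap("wrist");h=cv2.cvtColor(w["image"],cv2.COLOR_RGB2HSV);out=[]
    r=((h[...,0]<8)|(h[...,0]>172))&(h[...,1]>90)
    P=w["pose"]
    for v in range(214,262,4):
        u0=int(proj(w,st(.002,-.11,.078))[0]); dark=(h[v,:,2]<130)&((h[v,:,1]<70)|r[v])
        a=b=u0
        while dark[a-1] or dark[a-2]:a-=1
        while dark[b+1] or dark[b+2]:b+=1
        us=[u for u in range(a-1,b+2) if r[v,u]]
        if not us: continue
        def ang(u): o,d=ray(w,(u,v)); return np.arctan2(d@ex,-d[2]),o
        A,_=ang(a-.5);B,o=ang(b+.5);m=(A+B)/2;half=(B-A)/2;dist=.022/np.sin(half)
        s,_=ang(np.mean(us));k=(s-m); q=dist*np.sin(k)/.023
        if abs(q)<1: out.append((v,a,b,np.mean(us),np.degrees(np.arcsin(q)+k*-1*-1-0+m*-1 if False else np.arcsin(q)-k-m*1-0+2*k*0),np.degrees(m),dist))
    return np.array(out)
E
python3 - <<'E'
from h import *
x=th2();print(x)
E
```

```text
[[230.     212.     309.     252.5      6.5211 -14.1      0.1326]
 [234.     208.     308.     252.5      9.5716 -14.6305   0.1282]
 [238.     204.     308.     252.5     11.9393 -15.0674   0.1229]
 [242.     200.     320.     252.5      8.7846 -14.3196   0.1064]
 [246.     197.     319.     252.5     10.7373 -14.7613   0.1043]
 [250.     193.     320.     253.5     12.9268 -15.1059   0.0999]
 [254.     190.     320.     254.      14.6122 -15.4559   0.0972]
 [258.     185.     319.     254.      17.1274 -16.1086   0.094 ]]
```

Request:
carry_out --pt "0 -0.3 0 0 0" --pt "0 -0.3 0 0 0" --pt "0 -0.1 0 0 0" --pt "0 0 0 0 0" --pt "0 0.5 0 0 0" --pt "0 0 -2.2 0 0" --pt "0 0 -2.2 0 0" --pt "0 0 0 0 0"

```text
time: 18.4
tool_pos: [0.6616, -0.0345, 0.0493]
ee_rot: [-1.819, 1.57, 3.067]
wrist_force: [0.1, 0.3, -0.4]
width: 0.0938
```

```bash
sed -i 's/np.arcsin(q)+k\*-1.*+2\*k\*0)/np.arcsin(q)-k-m)/' h.py; python3 - <<'E'
from h import *
x=th2();print(x);go(.66,-.0346,.045,10)
E
```

```text
[[214.     311.     329.     320.      -0.84     0.842    0.6875]
 [218.     278.     349.     319.5      8.4478  -0.4133   0.1812]
 [222.     278.     349.     316.5      4.4139  -0.4143   0.1805]
 [226.     278.     349.     316.5      4.4127  -0.4153   0.1798]
 [230.     278.     348.     316.5      5.2519  -0.5142   0.1816]
 [234.     278.     348.     316.5      5.2506  -0.5157   0.1809]
 [238.     279.     348.     316.5      4.5393  -0.4186   0.1827]
 [242.     279.     348.     316.5      4.5379  -0.4198   0.1818]
 [246.     279.     348.     316.5      4.5365  -0.421    0.181 ]
 [250.     279.     347.     316.       4.7023  -0.5224   0.1828]
 [254.     315.     347.     317.5    -51.8882   3.1004   0.3796]
 [258.     315.     347.     317.5    -51.8906   3.1167   0.3777]]
t 18.45 p [ 0.663  -0.0342  0.0497] w 0.0935 F [0.3782 0.3382 0.1045] q6 -0.311
jaw yaw 9.988568027433033 shift(before turn) [ 0.4669 -0.3063 -0.0161] turn -0.011431972566967374 or 179.98856802743302
shift(after turn) [ 0.4669 -0.3063 -0.0161]
```

θ is about +4.5° now. I'll level it finely by pressing both fingertips evenly on the two rails from above.

Request:
carry_out --pt "0.53 -4 -0.2 0 0" --pt "0.53 -4 0 0 0" --pt "0.53 -4 0 0 0" --pt "0.53 0 0 -4 0" --pt "0.53 0 0 -4 0" --pt "0.53 0 0 -3 0" --pt "0.53 2 0 0 0" --pt "0.53 2 0 0 0" --pt "0.53 0 0 0 0"

```text
time: 19.35
tool_pos: [0.6408, 0.0748, 0.1259]
ee_rot: [-1.776, 1.566, 3.112]
wrist_force: [-0.2, -0.9, -1.1]
width: 0.0444
```

```bash
python3 - <<'E'
from h import *
w=snap("wrist");go(*st(.001,0,.12),10)
crop(w,200,60,440,290,2.4,[st(x,y,.116) for x in(-.029,.029) for y in(-.07,0,.07)],"w10")
E
```

```text
t 19.4 p [0.6415 0.0744 0.1276] w 0.044 F [0.1379 0.0075 0.9317] q6 -0.148
jaw yaw 10.05301510433568 shift(before turn) [ 0.76  -0.007  0.057] turn 0.05301510433568524 or -179.94698489566431
shift(after turn) [ 0.76   -0.0069  0.057 ]
```

View pics/w10.png

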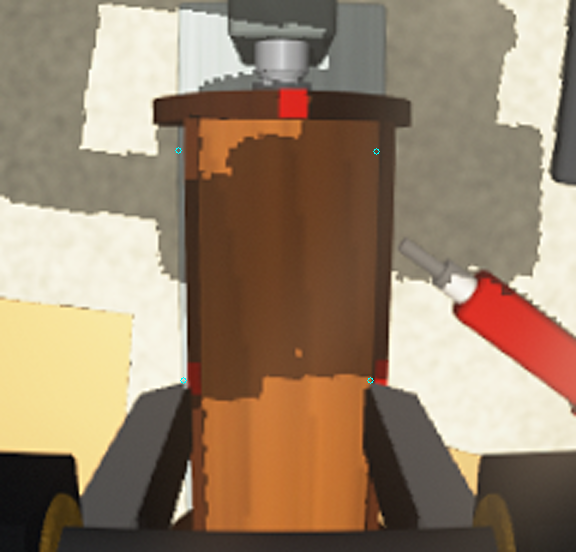

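Rail marks at crop (195,377) and (380,377), 2-3 mm to +x of level, which fits about +4.5°. Along the roller my estimate is spot on. Pressing down.

Request:
carry_out --pt "0.53 0.5 -0.0 0 0" --pt "0.53 0.4 0 0 0" --pt "0.53 0.2 0 0 0" --pt "0.53 0.1 0 0 0" --pt "0.53 0 0 0 0" --pt "0.53 0 0 0 0"

```text
time: 20.0
tool_pos: [0.6413, 0.0737, 0.1173]
ee_rot: [1.594, 1.57, 0.197]
wrist_force: [0.2, -0.3, -1.3]
width: 0.0439
```

Request:
carry_out --pt "0.53 0.2 0 0 0" --pt "0.53 0 0 0 0" --pt "0.53 0 0 0 0"

```text
time: 20.3
tool_pos: [0.6411, 0.0738, 0.1149]
ee_rot: [-2.243, 1.571, 2.644]
wrist_force: [-0.2, 0.2, 0.3]
width: 0.0442
```

Request:
carry_out --pt "0.53 0.2 0 0 0" --pt "0.53 0 0 0 0"

```text
time: 20.5
tool_pos: [0.641, 0.0738, 0.1126]
ee_rot: [-1.839, 1.57, 3.048]
wrist_force: [0.4, -0.6, 0.6]
width: 0.0441
```

Request:
carry_out --pt "0.53 0.2 0 0 0" --pt "0.53 0 0 0 0"

```text
time: 20.7
tool_pos: [0.641, 0.0738, 0.1106]
ee_rot: [-1.875, 1.57, 3.012]
wrist_force: [-0.6, -0.1, 0.6]
width: 0.0441
```

Request:
carry_out --pt "0.53 0.2 0 0 0" --pt "0.53 0 0 0 0"

```text
time: 20.9
tool_pos: [0.641, 0.0737, 0.1086]
ee_rot: [-1.819, 1.57, 3.068]
wrist_force: [-0.6, -1.2, 0.2]
width: 0.0441
```

Request:
carry_out --pt "0.53 0.2 0 0 0" --pt "0.53 0.2 0 0 0" --pt "0.53 0 0 0 0"

```text
time: 21.2
tool_pos: [0.6409, 0.0737, 0.1045]
ee_rot: [-1.807, 1.57, 3.08]
wrist_force: [-0.4, 0.0, 0.3]
width: 0.0442
```

Request:
carry_out --pt "0.53 0.2 0 0 0" --pt "0.53 0.1 0 0 0" --pt "0.53 0 0 0 0"

```text
time: 21.5
tool_pos: [0.641, 0.0737, 0.1017]
ee_rot: [-1.925, 1.57, 2.962]
wrist_force: [0.1, 0.4, -0.1]
width: 0.0443
```

```bash
python3 - <<'E'
from h import *
w=snap("wrist");t=snap("side")
a=crop(w,220,120,420,290,2.4,[st(x,y,.116) for x in(-.029,.029) for y in(0,)],None)
b=crop(t,290,120,390,222,4,[],None)
cv2.imwrite("pics/w11.png",np.hstack([a,b[:408]]))
E
```

```text
(no output)
```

View pics/w11.png

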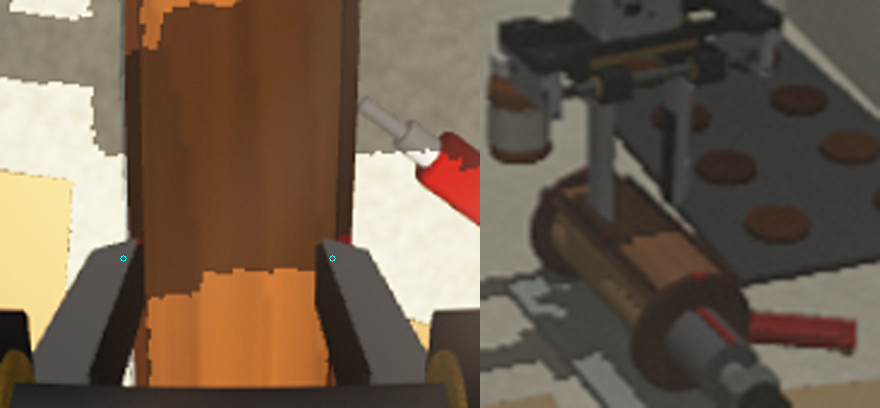

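The tips are just above the rails, so the real fingertip sits about 14 mm behind the stated TCP. I keep going down until contact.

Request:
carry_out --pt "0.53 0.15 0 0 0" --pt "0.53 0.1 0 0 0" --pt "0.53 0 0 0 0"

```text
time: 21.9
tool_pos: [0.641, 0.0738, 0.0992]
ee_rot: [-1.869, 1.57, 3.018]
wrist_force: [-0.4, 0.2, -0.6]
width: 0.0444
```

Request:
carry_out --pt "0.53 0.15 0 0 0" --pt "0.53 0.1 0 0 0" --pt "0.53 0 0 0 0"

```text
time: 22.2
tool_pos: [0.641, 0.0737, 0.0966]
ee_rot: [-1.821, 1.57, 3.066]
wrist_force: [-0.5, 0.2, -1.1]
width: 0.045
```

Request:
carry_out --pt "0.53 0.1 0 0 0" --pt "0.53 0 0 0 0"

```text
time: 22.4
tool_pos: [0.6411, 0.0738, 0.0958]
ee_rot: [-2.182, 1.571, 2.706]
wrist_force: [-0.3, -1.0, -0.1]
width: 0.044
```

Request:
carry_out --pt "0.53 0.1 0 0 0" --pt "0.53 0 0 0 0"

```text
time: 22.6
tool_pos: [0.6411, 0.0737, 0.0948]
ee_rot: [-2.177, 1.571, 2.71]
wrist_force: [0.5, 0.5, -1.4]
width: 0.0441
```

Request:
carry_out --pt "0.53 0.1 0 0 0" --pt "0.53 0.1 0 0 0" --pt "0.53 0 0 0 0"

```text
time: 22.9
tool_pos: [0.641, 0.0738, 0.0927]
ee_rot: [-1.859, 1.57, 3.028]
wrist_force: [-0.5, -0.3, -0.6]
width: 0.0441
```

Request:
carry_out --pt "0.53 0.1 0 0 0" --pt "0.53 0.1 0 0 0" --pt "0.53 0 0 0 0"

```text
time: 23.2
tool_pos: [0.641, 0.0738, 0.0907]
ee_rot: [-1.937, 1.57, 2.95]
wrist_force: [-0.0, -0.3, 0.2]
width: 0.044
```

```bash
python3 - <<'E'
from h import *
t=snap("side");w=snap("wrist")
p,R,o=tool()
print(o["wrist_force"],p,[proj(t,p+s*.022*R[:,1]) for s in(-1,1)],[proj(w,p+s*.022*R[:,1]) for s in(-1,1)])
a=crop(t,310,130,390,212,4.8,[p-.022*R[:,1],p+.022*R[:,1],st(-.03,.0,.116),st(.03,0,.116),st(.03,.078,.116)],None)
b=crop(w,230,120,410,280,2.4,[],None)
cv2.imwrite("pics/w12.png",np.hstack([a[:380],b[:380]]))
E
```

```text
[ 1.4035 -0.5835 -0.1589] [0.6411 0.0738 0.0909] [array([321.9687, 185.529 ]), array([335.8677, 182.1188])] [array([284.4604, 220.8627]), array([346.4935, 220.9318])]
```

View pics/w12.png

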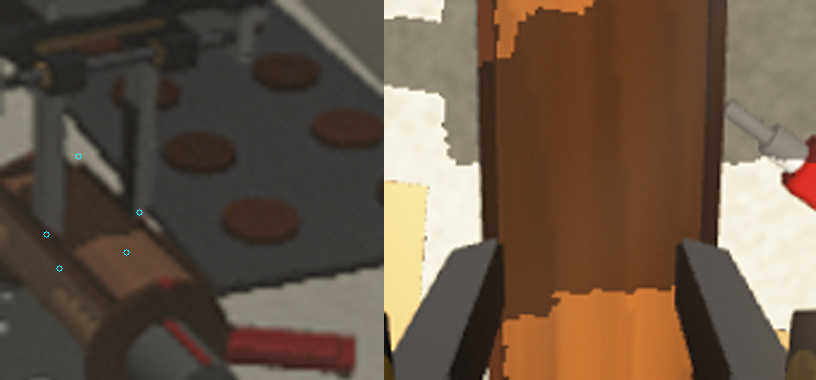

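The tips are still just above the rails, so the real tip is 20-25 mm above the stated TCP. I continue to contact and will use the measured offset from here on.

Request:
carry_out --pt "0.53 0.1 0 0 0" --pt "0.53 0.1 0 0 0" --pt "0.53 0 0 0 0"

```text
time: 23.6
tool_pos: [0.6411, 0.0738, 0.0889]
ee_rot: [-3.065, 1.571, 1.822]
wrist_force: [-0.5, -0.6, -0.9]
width: 0.0443
```

Request:
carry_out --pt "0.53 0.1 0 0 0" --pt "0.53 0.1 0 0 0" --pt "0.53 0 0 0 0"

```text
time: 23.9
tool_pos: [0.6413, 0.0737, 0.0886]
ee_rot: [1.43, 1.57, 0.034]
wrist_force: [-1.5, -0.7, 5.1]
width: 0.0442
```

Request:
carry_out --pt "0.53 0.1 0 0 0" --pt "0.53 0.1 0 0 0" --pt "0.53 0 0 0 0"

```text
time: 24.2
tool_pos: [0.6414, 0.0738, 0.0884]
ee_rot: [1.395, 1.568, -0.001]
wrist_force: [-4.2, -0.5, 10.5]
width: 0.0441
```

Request:
carry_out --pt "0.53 0.1 0 0 0" --pt "0.53 0.1 0 0 0" --pt "0.53 0 0 0 0"

```text
time: 24.5
tool_pos: [0.6415, 0.0738, 0.0883]
ee_rot: [1.386, 1.567, -0.01]
wrist_force: [-5.4, -0.4, 15.2]
width: 0.0442
```

Request:
carry_out --pt "0.53 0.1 0 0 0" --pt "0.53 0.1 0 0 0" --pt "0.53 0 0 0 0"

```text
time: 24.8
tool_pos: [0.6416, 0.0738, 0.0881]
ee_rot: [1.376, 1.566, -0.02]
wrist_force: [-6.7, -0.3, 20.8]
width: 0.0441
```

Request:
carry_out --pt "0.53 0.1 0 0 0" --pt "0.53 0.1 0 0 0" --pt "0.53 0 0 0 0"

```text
time: 25.1
tool_pos: [0.6411, 0.0737, 0.0876]
ee_rot: [1.315, 1.567, -0.081]
wrist_force: [-10.1, -0.5, 25.5]
width: 0.0443
```

Request:
carry_out --pt "0.53 -4 0 0 0" --pt "0.53 -3 0 0 0" --pt "0 0 0 4 0" --pt "0 0 0 4 0" --pt "0 0 0 3 0" --pt "0 4 0 0 0" --pt "0 4 0 0 0" --pt "0 3 0 0 0" --pt "0 0 0 0 0"

```text
time: 26.0
tool_pos: [0.6557, -0.0341, 0.0321]
ee_rot: [-1.893, 1.558, 2.994]
wrist_force: [-0.8, -0.0, -0.4]
width: 0.0933
```

```bash
python3 - <<'E'
from h import *
x=th2();print(x);go(.66,-.0346,.045,10)
E
```

```text
[[214.     321.     341.     331.      -2.3114   2.3182   0.6229]
 [218.     320.     341.     330.5     -2.2258   2.233    0.5924]
 [222.     320.     341.     330.5     -2.237    2.2447   0.5902]
 [226.     320.     341.     330.5     -2.2487   2.2568   0.5879]
 [230.     320.     341.     330.5     -2.2608   2.2693   0.5856]
 [234.     283.     332.     326.      43.6915  -2.2383   0.2568]
 [238.     283.     361.     325.5      3.5869   0.6156   0.1622]
 [242.     284.     361.     325.5      2.9342   0.7211   0.1636]
 [246.     284.     361.     325.5      2.9255   0.7281   0.1628]
 [250.     284.     360.     325.5      3.6862   0.6355   0.1642]
 [254.     284.     360.     325.5      3.6768   0.6425   0.1634]
 [258.     284.     360.     325.5      3.6672   0.6498   0.1626]]
t 26.05 p [ 0.6581 -0.0343  0.0359] w 0.0938 F [-1.1874 -0.2692  0.534 ] q6 -0.313
jaw yaw 10.003267585749024 shift(before turn) [-0.9155  0.1809  0.0586] turn 0.0032675857490289673 or -179.99673241425097
shift(after turn) [-0.9155  0.1809  0.0586]
```

θ now reads about +3.3°. I'll trim by pressing only the high (-x) rail with one finger.

Request:
carry_out --pt "0 -5 0 0 0" --pt "0 -5 0 0 0" --pt "0 0 1.3 -4 0" --pt "0 0 1.3 -4 0" --pt "0 2 0 -2 0" --pt "0 1.8 0 0 0" --pt "0 0.4 0 0 0" --pt "0 0 0 0 0" --pt "0 0 0 0 0"

```text
time: 26.95
tool_pos: [0.6697, 0.0679, 0.0994]
ee_rot: [1.427, 1.567, 0.03]
wrist_force: [0.7, -0.7, 1.0]
width: 0.0942
```

Request:
carry_out --pt "0 0.2 0 0 0" --pt "0 0.2 0 0 0" --pt "0 0 0 0 0"

```text
time: 27.25
tool_pos: [0.6686, 0.0681, 0.093]
ee_rot: [2.268, 1.571, 0.871]
wrist_force: [0.0, -0.1, -0.3]
width: 0.0942
```

Request:
carry_out --pt "0 0.1 0 0 0" --pt "0 0.1 0 0 0" --pt "0 0 0 0 0"

```text
time: 27.55
tool_pos: [0.6684, 0.0684, 0.0907]
ee_rot: [-1.947, 1.57, 2.94]
wrist_force: [0.4, 0.5, 0.1]
width: 0.0941
```

Request:
carry_out --pt "0 0.1 0 0 0" --pt "0 0.1 0 0 0" --pt "0 0 0 0 0"

```text
time: 27.85
tool_pos: [0.6684, 0.0684, 0.0887]
ee_rot: [-1.897, 1.57, 2.99]
wrist_force: [0.8, -0.3, -0.3]
width: 0.0944
```

Request:
carry_out --pt "0 0.1 0 0 0" --pt "0 0.1 0 0 0" --pt "0 0 0 0 0"

```text
time: 28.15
tool_pos: [0.6686, 0.0685, 0.0872]
ee_rot: [1.618, 1.57, 0.222]
wrist_force: [0.5, 0.9, 0.8]
width: 0.0942
```

Request:
carry_out --pt "0 0.1 0 0 0" --pt "0 0 0 0 0"

```text
time: 28.35
tool_pos: [0.669, 0.0685, 0.0867]
ee_rot: [1.534, 1.569, 0.138]
wrist_force: [0.1, -0.5, 2.4]
width: 0.0941
```

Touch the +x rail with the same finger to compare heights.

Request:
carry_out --pt "0 -2 0 0 0" --pt "0 0 2.9 0 0" --pt "0 0 2.9 0 0" --pt "0 1.7 0 0 0" --pt "0 0 0 0 0" --pt "0 0 0 0 0"

```text
time: 28.95
tool_pos: [0.7247, 0.0785, 0.0877]
ee_rot: [-1.739, 1.568, -3.135]
wrist_force: [-0.7, 1.0, -0.1]
width: 0.0944
```

Request:
carry_out --pt "0 0.1 0 0 0" --pt "0 0 0 0 0"

```text
time: 29.15
tool_pos: [0.7257, 0.0784, 0.0892]
ee_rot: [1.453, 1.569, 0.057]
wrist_force: [0.4, -0.6, -0.5]
width: 0.0939
```

Request:
carry_out --pt "0 0.1 0 0 0" --pt "0 0 0 0 0"

```text
time: 29.35
tool_pos: [0.7256, 0.0785, 0.0876]
ee_rot: [1.539, 1.57, 0.143]
wrist_force: [-0.6, 0.1, 0.5]
width: 0.0939
```

Request:
carry_out --pt "0 0.1 0 0 0" --pt "0 0 0 0 0"

```text
time: 29.55
tool_pos: [0.7255, 0.0785, 0.0859]
ee_rot: [-2.023, 1.571, 2.864]
wrist_force: [-0.1, 0.1, -0.2]
width: 0.0942
```

Request:
carry_out --pt "0 0.1 0 0 0" --pt "0 0 0 0 0"

```text
time: 29.75
tool_pos: [0.7255, 0.0785, 0.0847]
ee_rot: [-1.914, 1.57, 2.973]
wrist_force: [0.3, 0.1, 0.1]
width: 0.0945
```

Request:
carry_out --pt "0 0.1 0 0 0" --pt "0 0 0 0 0"

```text
time: 29.95
tool_pos: [0.7256, 0.0785, 0.0838]
ee_rot: [-2.241, 1.571, 2.646]
wrist_force: [0.1, 0.1, 1.4]
width: 0.0938
```

Request:
carry_out --pt "0 0.1 0 0 0" --pt "0 0 0 0 0"

```text
time: 30.15
tool_pos: [0.7259, 0.0786, 0.0835]
ee_rot: [1.551, 1.57, 0.155]
wrist_force: [0.7, 0.6, 1.1]
width: 0.0941
```

Request:
carry_out --pt "0 0.1 0 0 0" --pt "0 0 0 0 0"

```text
time: 30.35
tool_pos: [0.7262, 0.0786, 0.0831]
ee_rot: [1.502, 1.569, 0.106]
wrist_force: [1.3, 1.0, 3.4]
width: 0.0943
```

The +x rail reads 83.8 mm against 87.1 mm at -x, which is 3.3° and agrees with the vision. I press the -x rail down by 1.65 mm.

Request:
carry_out --pt "0 -2 0 0 0" --pt "0 0 -2.9 0 0" --pt "0 0 -2.9 0 0" --pt "0 1.6 0 0 0" --pt "0 0.2 0 0 0" --pt "0 0.2 0 0 0" --pt "0 0.1 0 0 0" --pt "0 0 0 0 0"

```text
time: 31.15
tool_pos: [0.6685, 0.0685, 0.0825]
ee_rot: [-1.566, 1.57, -2.962]
wrist_force: [-3.5, -0.2, 8.8]
width: 0.0939
```

Request:
carry_out --pt "0 0.1 0 0 0" --pt "0 0.1 0 0 0" --pt "0 0 0 0 0"

```text
time: 31.45
tool_pos: [0.6686, 0.0684, 0.0824]
ee_rot: [-0.966, 1.57, -2.362]
wrist_force: [-4.9, -1.0, 14.6]
width: 0.0938
```

Request:
carry_out --pt "0 -2.4 0 0 0" --pt "0 0 2.9 0 0" --pt "0 0 2.9 0 0" --pt "0 0.7 0 0 0" --pt "0 0 0 0 0" --pt "0 0 0 0 0"

```text
time: 32.05
tool_pos: [0.7247, 0.0785, 0.0944]
ee_rot: [-1.738, 1.568, -3.134]
wrist_force: [-0.2, -0.0, 0.2]
width: 0.094
```

Request:
carry_out --pt "0 0.2 0 0 0" --pt "0 0 0 0 0" --pt "0 0 0 0 0"

```text
time: 32.35
tool_pos: [0.7254, 0.0785, 0.0947]
ee_rot: [1.564, 1.57, 0.168]
wrist_force: [0.0, -0.3, 0.3]
width: 0.094
```

Request:
carry_out --pt "0 0.2 0 0 0" --pt "0 0 0 0 0" --pt "0 0 0 0 0"

```text
time: 32.65
tool_pos: [0.7255, 0.0785, 0.092]
ee_rot: [-2.436, 1.571, 2.451]
wrist_force: [0.0, 0.2, 0.4]
width: 0.0942
```

Request:
carry_out --pt "0 0.2 0 0 0" --pt "0 0 0 0 0" --pt "0 0 0 0 0"

```text
time: 32.95
tool_pos: [0.7255, 0.0785, 0.0897]
ee_rot: [-1.92, 1.57, 2.967]
wrist_force: [-1.1, 0.2, 0.2]
width: 0.0943
```

Request:
carry_out --pt "0 0.15 0 0 0" --pt "0 0 0 0 0" --pt "0 0 0 0 0"

```text
time: 33.25
tool_pos: [0.7256, 0.0785, 0.0884]
ee_rot: [-2.353, 1.571, 2.534]
wrist_force: [0.1, 0.2, -0.1]
width: 0.0937
```

Request:
carry_out --pt "0 0.1 0 0 0" --pt "0 0 0 0 0" --pt "0 0 0 0 0"

```text
time: 33.55
tool_pos: [0.7256, 0.0785, 0.0874]
ee_rot: [-2.492, 1.571, 2.395]
wrist_force: [-0.7, 0.1, -0.2]
width: 0.094
```

Request:
carry_out --pt "0 0.1 0 0 0" --pt "0 0 0 0 0" --pt "0 0 0 0 0"

```text
time: 33.85
tool_pos: [0.7256, 0.0785, 0.0864]
ee_rot: [-2.306, 1.571, 2.581]
wrist_force: [-1.2, -0.5, 0.7]
width: 0.0937
```

Request:
carry_out --pt "0 0.1 0 0 0" --pt "0 0 0 0 0" --pt "0 0 0 0 0"

```text
time: 34.15
tool_pos: [0.7256, 0.0785, 0.0854]
ee_rot: [-2.666, 1.571, 2.221]
wrist_force: [-0.1, -1.4, -0.2]
width: 0.0944
```

Request:
carry_out --pt "0 0.1 0 0 0" --pt "0 0 0 0 0" --pt "0 0 0 0 0"

```text
time: 34.45
tool_pos: [0.7256, 0.0785, 0.0844]
ee_rot: [-2.497, 1.571, 2.39]
wrist_force: [-0.6, 0.5, -0.6]
width: 0.0938
```

Request:
carry_out --pt "0 0.1 0 0 0" --pt "0 0 0 0 0" --pt "0 0 0 0 0"

```text
time: 34.75
tool_pos: [0.7256, 0.0785, 0.0835]
ee_rot: [2.263, 1.571, 0.867]
wrist_force: [-0.6, -0.0, 0.3]
width: 0.094
```

Request:
carry_out --pt "0 -4 0 0 0" --pt "0 -3 0 0 0" --pt "0 0 -4 2 0" --pt "0 0 -4.3 4 0" --pt "0 0 0 4 0" --pt "0 4 0 0 0" --pt "0 4 0 0 0" --pt "0 3 0 0 0" --pt "0 0.4 0 0 0" --pt "0 0 0 0 0" --pt "0 0 0 0 0"

```text
time: 35.85
tool_pos: [0.6682, -0.0275, 0.0421]
ee_rot: [1.302, 1.567, -0.094]
wrist_force: [0.5, 0.5, -0.2]
width: 0.0941
```

```bash
python3 - <<'E'
from h import *
x=th2();print(x);go(.66,-.0346,.045,10)
w=snap("wrist","w13"); 
for c,z in red(w): print(c,z)
E
```

```text
[[218.     285.     303.     294.       3.917   -3.9251   0.6849]
 [222.     285.     303.     294.       3.9314  -3.9399   0.6823]
 [226.     285.     304.     294.5      3.8484  -3.8576   0.6456]
 [230.     285.     304.     294.5      3.8635  -3.8732   0.643 ]
 [234.     264.     303.     294.      34.1266  -6.0527   0.3206]
 [238.     264.     336.     297.5     -0.4839  -2.8149   0.1751]
 [242.     264.     336.     297.5     -0.4708  -2.8273   0.1744]
 [246.     264.     336.     297.5     -0.4572  -2.8401   0.1736]
 [250.     264.     336.     297.5     -0.4432  -2.8533   0.1728]
 [254.     265.     336.     297.5     -1.2446  -2.7666   0.1743]
 [258.     265.     336.     298.      -0.5651  -2.7803   0.1734]]
t 35.9 p [ 0.6685 -0.0275  0.0426] w 0.0938 F [1.3608 0.9845 0.4718] q6 -0.301
jaw yaw 10.022605629208485 shift(before turn) [-0.2418 -0.9614  0.5544] turn 0.022605629208484856 or -179.9773943707915
shift(after turn) [-0.2418 -0.9612  0.5548]
[295.6352 243.5773] [ 20  68 899]
```

The stripe now reads -0.6°, so the roller is level and released. Before grasping I check the fingertip height offset against the first side picture, where the tips are at about (133,108).

```bash
python3 - <<'E'
from h import *
t=snap("side"); 
j=np.array([.247,.969,0])
for dz in(0,.015,.03): print(dz,[proj(t,np.array([.1358,.5324,.1748+dz])+k*j) for k in(-.053,.053)])
im=cv2.imread("pics/side0.png")
cv2.imwrite("pics/s0c.png",cv2.resize(im[40:130,90:180],None,fx=6,fy=6,interpolation=cv2.INTER_CUBIC))
g=cv2.cvtColor(im,cv2.COLOR_BGR2GRAY)
for v in range(60,118,3): print(v,g[v,126:158:2])
E
```

```text
0 [array([137.2316, 120.3464]), array([147.794 , 108.5698])]
0.015 [array([136.1607, 115.9061]), array([146.8527, 104.3463])]
0.03 [array([135.0765, 111.4106]), array([145.9005, 100.074 ])]
60 [76 75 69 43 60 42 52 23 20 17 19 16 42 48 45 46]
63 [76 76 76 67 50 50 29 16 21 49 51 50 51 48 46 45]
66 [61 63 63 59 26 15 22 22 21 46 40 16 41 48 46 45]
69 [32 31 32 30 22 35 23 20 29 28 41 26 35 48 43 45]
72 [23 26 22 21 26 64 47 29 31 47 43 43 46 46 47 47]
75 [63 61 62 65 37 20 28 63 57 49 48 47 45 45 46 46]
78 [65 64 63 66 59 18 48 66 65 48 48 46 48 46 46 47]
81 [64 65 60 57 63 28 40 40 38 53 49 46 46 43 45 46]
84 [61 63 60 58 61 48 42 21 21 48 48 48 47 45 45 47]
87 [65 65 70 47 47 47 48 25 25 37 49 46 46 47 44 46]
90 [63 66 65 51 48 48 48 37 22 24 53 47 48 48 46 46]
93 [63 66 66 56 48 49 49 43 24 25 47 47 47 48 49 44]
96 [49 66 66 69 47 49 48 52 30 24 40 48 48 47 47 46]
99 [47 63 63 66 57 47 49 49 40 25 23 54 47 48 50 48]
102 [46 59 66 64 60 47 45 48 49 46 46 49 48 49 48 47]
105 [47 46 66 65 67 48 47 47 48 53 50 53 49 47 46 49]
108 [47 49 61 66 67 58 47 48 48 51 50 50 50 50 47 48]
111 [47 47 50 55 57 55 50 48 49 48 52 50 53 51 48 50]
114 [48 47 48 49 49 49 49 48 48 48 51 51 52 50 54 47]
117 [48 48 51 50 51 50 48 50 46 49 50 50 51 52 53 48]
```

The visible tips end 30 mm above the stated TCP, in agreement with the touch on the rails. I'll use a TCP z of -3 mm to have the tips at 27 mm. Star tile first.

Request:
carry_out --pt "0 -5 0 0 0" --pt "0 -5 0 0 0" --pt "0 -2 0 0 -8.04" --pt "0 0 0 0 -8.04" --pt "0 0 0 0 -8.04" --pt "0 0 0 0 -8.04" --pt "0 0 0 0 -8.04" --pt "0 0 0 0 -8.04" --pt "0 0 0 0 -8.04" --pt "0 0 0 0 -8.04" --pt "0 0 0 0 -8.04"

```text
time: 37.1
tool_pos: [0.6671, -0.0274, 0.1613]
ee_rot: [0.039, 1.568, -0.088]
wrist_force: [0.0, -0.6, 1.1]
width: 0.0942
```

```bash
python3 - <<'E'
from h import *
go(.390,-.2055,.04,82.35)
s=snap("top")
h=cv2.cvtColor(s["image"],cv2.COLOR_RGB2HSV)
g=(h[...,0]>50)&(h[...,0]<75)&(h[...,1]>120)
for c,st_ in blobs(g,100): print(c,pt(s,c,.042))
E
```

```text
t 37.1 p [ 0.6671 -0.0274  0.1613] w 0.0942 F [ 0.001  -0.5849  1.135 ] q6 -1.57
jaw yaw 82.710129744115 shift(before turn) [ 12.0543 -21.1843 -25.2612] turn 0.36012974411499954 or -179.639870255885
shift(after turn) [ 12.0546 -21.3424 -25.1276]
[404.6816 193.9162] [ 0.5962 -0.2303  0.042 ]
[402.45 210.3 ] [ 0.5447 -0.2232  0.042 ]
[400.2414 226.6034] [ 0.494  -0.2162  0.042 ]
[458.5333 235.5156] [ 0.4693 -0.3952  0.042 ]
```

Request:
carry_out --pt "0 0 -2.66 -3.15 0.36" --pt "0 0 -2.66 -3.15 0" --pt "0 0 -2.66 -3.15 0" --pt "0 0 -2.66 -3.15 0" --pt "0 0 -2.66 -3.15 0" --pt "0 0 -2.66 -3.15 0" --pt "0 0 -2.66 -3.15 0" --pt "0 0 -2.66 -3.15 0" --pt "0 4 0 0 0" --pt "0 4 0 0 0" --pt "0 4 0 0 0" --pt "0 0 0 0 0" --pt "0 0 0 0 0"

```text
time: 38.45
tool_pos: [0.3879, -0.2036, 0.0406]
ee_rot: [-0.387, 1.57, -0.527]
wrist_force: [0.6, -0.5, 0.8]
width: 0.0936
```

```bash
python3 - <<'E'
from h import *
go(.390,-.2055,-.003,82.35)
w=snap("wrist","w14");h=cv2.cvtColor(w["image"],cv2.COLOR_RGB2HSV)
r=((h[...,0]<8)|(h[...,0]>172))&(h[...,1]>130)
for c,z in blobs(r,150): print(c,z,pt(w,c,.042))
for q in((.390,-.2055,.042),(.4418,-.2125,.042)): print(proj(w,q))
cv2.imwrite("pics/w14c.png",w["image"][80:400,100:540,::-1])
E
```

```text
t 38.45 p [ 0.3879 -0.2036  0.0406] w 0.0936 F [ 0.5696 -0.4973  0.7956] q6 -2.043
jaw yaw 81.94197015914848 shift(before turn) [ 4.3631 -0.1622  0.2331] turn -0.40802984085151195 or 179.5919701591485
shift(after turn) [ 4.3631 -0.1638  0.2319]
[313.8098 221.2787] [ 283  191   66   60 2497] [ 0.3883 -0.2035  0.042 ]
[314.8529 265.8664] [ 285  254   62   28 1332] [ 0.423  -0.2077  0.042 ]
[311.3651 223.8631]
[312.043  288.2081]
```

View pics/w14c.png

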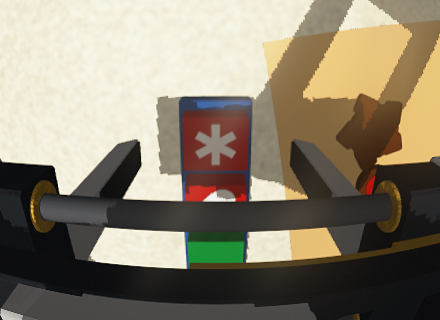

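The star tile sits centred between the open fingers, at about (215,145) in the crop. Descend, grip, pull.

Request:
carry_out --pt "0 2 0 0.1 -0.4" --pt "0 1.5 0 0 0" --pt "0 0.8 0 0 0" --pt "0 0 0 0 0" --pt "1 0 0 0 0" --pt "1 0 0 0 0" --pt "1 0 0 0 0" --pt "1 0 0 0 0" --pt "1 0 0 0 0" --pt "1 0 0 0 0"

```text
time: 39.5
tool_pos: [0.3885, -0.2035, -0.0035]
ee_rot: [1.137, 1.571, 1.005]
wrist_force: [-0.1, -1.0, 0.3]
width: 0.0493
```

Request:
carry_out --pt "1 0 0 0 0" --pt "1 0 0 0 0" --pt "1 0 0 0 0"

```text
time: 39.8
tool_pos: [0.3885, -0.2035, -0.0035]
ee_rot: [1.577, 1.571, 1.445]
wrist_force: [-0.6, 0.5, 0.3]
width: 0.0458
```

Request:
carry_out --pt "1 -0.4 0 0 0" --pt "1 -0.4 0 0 0" --pt "1 -0.4 0 0 0" --pt "1 -0.5 0 0 0" --pt "1 -1 0 0 0" --pt "1 -2 0 0 0" --pt "1 0 0 0 0"

```text
time: 40.5
tool_pos: [0.3907, -0.2051, 0.047]
ee_rot: [-0.482, 1.564, -0.615]
wrist_force: [-0.6, -0.9, 0.4]
width: 0.0459
```

Request:
carry_out --pt "1 -5 0 0 0" --pt "1 -5 0 0 0" --pt "1 -1.5 0 0 8.04" --pt "1 0 0 0 8.04" --pt "1 0 0 0 8.04" --pt "1 0 0 0 8.04" --pt "1 0 0 0 8.04" --pt "1 0 0 0 8.04" --pt "1 0 0 0 8.04" --pt "1 0 0 0 8.04" --pt "1 0 0 0 8.04" --pt "1 0 0 0 0"

```text
time: 41.7
tool_pos: [0.3884, -0.2034, 0.1581]
ee_rot: [-2.432, 1.57, 2.456]
wrist_force: [-0.4, -0.2, -1.0]
width: 0.0458
```

```bash
python3 - <<'E'
from h import *
for y in(.05,0,-.05): go(*st(.001,y,.14),10)
E
```

```text
t 41.7 p [ 0.3884 -0.2034  0.1581] w 0.0458 F [-0.3982 -0.1759 -1.0006] q6 -0.788
jaw yaw 10.062213202942631 shift(before turn) [  1.8139  29.7724 -27.8808] turn 0.062213202942629664 or -179.93778679705736
shift(after turn) [  1.8139  29.7421 -27.9132]
t 41.7 p [ 0.3884 -0.2034  0.1581] w 0.0458 F [-0.3982 -0.1759 -1.0006] q6 -0.788
jaw yaw 10.062213202942631 shift(before turn) [  1.8123  29.7667 -22.8809] turn 0.062213202942629664 or -179.93778679705736
shift(after turn) [  1.8123  29.7419 -22.9132]
t 41.7 p [ 0.3884 -0.2034  0.1581] w 0.0458 F [-0.3982 -0.1759 -1.0006] q6 -0.788
jaw yaw 10.062213202942631 shift(before turn) [  1.8107  29.7611 -17.881 ] turn 0.062213202942629664 or -179.93778679705736
shift(after turn) [  1.8108  29.7417 -17.9133]
```

Request:
carry_out --pt "1 0 2.974 -2.79 0" --pt "1 0 2.974 -2.79 0" --pt "1 0 2.974 -2.79 0" --pt "1 0 2.974 -2.79 0" --pt "1 0 2.974 -2.79 0" --pt "1 0 2.974 -2.79 0" --pt "1 0 2.974 -2.79 0" --pt "1 0 2.974 -2.79 0" --pt "1 0 2.974 -2.79 0" --pt "1 0 2.974 -2.79 0" --pt "1 0 0 0 0" --pt "1 3 0 0 0" --pt "1 2 0 0 0" --pt "1 0 0 0 0" --pt "1 0 0 0 0"

```text
time: 43.2
tool_pos: [0.6323, 0.1225, 0.1084]
ee_rot: [-1.477, 1.57, -2.871]
wrist_force: [-1.0, 0.7, -0.2]
width: 0.0457
```

```bash
python3 - <<'E'
from h import *
go(*st(.001,.05,.0885),10)
w=snap("wrist","w15")
for y in (.05,):
  for x in(-.0199,.0199): pass
h=cv2.cvtColor(w["image"],cv2.COLOR_RGB2HSV)
for v in(150,165,180): 
    print(v,"flange?",[ (u,*h[v,u]) for u in range(255,385,5)])
E
```

```text
t 43.2 p [0.6323 0.1225 0.1084] w 0.0457 F [-1.0139  0.6744 -0.2052] q6 -0.073
jaw yaw 10.088251421825333 shift(before turn) [ 1.993   0.0674 -0.0527] turn 0.08825142182533341 or -179.91174857817467
shift(after turn) [ 1.993   0.0674 -0.0528]
150 flange? [(255, np.uint8(23), np.uint8(46), np.uint8(143)), (260, np.uint8(23), np.uint8(44), np.uint8(149)), (265, np.uint8(22), np.uint8(46), np.uint8(140)), (270, np.uint8(23), np.uint8(46), np.uint8(144)), (275, np.uint8(60), np.uint8(11), np.uint8(119)), (280, np.uint8(50), np.uint8(13), np.uint8(118)), (285, np.uint8(55), np.uint8(13), np.uint8(119)), (290, np.uint8(48), np.uint8(11), np.uint8(115)), (295, np.uint8(50), np.uint8(13), np.uint8(119)), (300, np.uint8(54), np.uint8(11), np.uint8(116)), (305, np.uint8(45), np.uint8(13), np.uint8(119)), (310, np.uint8(30), np.uint8(3), np.uint8(86)), (315, np.uint8(0), np.uint8(3), np.uint8(92)), (320, np.uint8(15), np.uint8(6), np.uint8(92)), (325, np.uint8(15), np.uint8(12), np.uint8(85)), (330, np.uint8(48), np.uint8(11), np.uint8(116)), (335, np.uint8(45), np.uint8(9), np.uint8(117)), (34
[... 2350 characters left out ...]
8(74)), (315, np.uint8(2), np.uint8(189), np.uint8(109)), (320, np.uint8(2), np.uint8(185), np.uint8(110)), (325, np.uint8(10), np.uint8(101), np.uint8(63)), (330, np.uint8(11), np.uint8(97), np.uint8(66)), (335, np.uint8(11), np.uint8(94), np.uint8(68)), (340, np.uint8(12), np.uint8(93), np.uint8(71)), (345, np.uint8(13), np.uint8(92), np.uint8(72)), (350, np.uint8(12), np.uint8(91), np.uint8(70)), (355, np.uint8(12), np.uint8(83), np.uint8(68)), (360, np.uint8(12), np.uint8(95), np.uint8(67)), (365, np.uint8(21), np.uint8(51), np.uint8(171)), (370, np.uint8(22), np.uint8(47), np.uint8(141)), (375, np.uint8(22), np.uint8(47), np.uint8(136)), (380, np.uint8(22), np.uint8(48), np.uint8(133))]
```

The flange silhouette runs from 259 to 373, its middle at 316 like the fingers' middle, so the tile is centred. Lower it.

Request:
carry_out --pt "1 1.0 0 0 0" --pt "1 0.6 0 0 0" --pt "1 0.2 0 0 0" --pt "1 0 0 0 0" --pt "1 0 0 0 0"

```text
time: 43.75
tool_pos: [0.6327, 0.1232, 0.0906]
ee_rot: [1.821, 1.571, 0.426]
wrist_force: [-0.3, 0.5, -0.5]
width: 0.0457
```

Request:
carry_out --pt "1 0.2 0 0 0" --pt "1 0 0 0 0" --pt "1 0 0 0 0"

```text
time: 44.05
tool_pos: [0.6329, 0.1232, 0.0887]
ee_rot: [1.686, 1.57, 0.291]
wrist_force: [0.5, 0.2, -0.3]
width: 0.0457
```

Request:
carry_out --pt "1 0.1 0 0 0" --pt "1 0 0 0 0" --pt "1 0 0 0 0"

```text
time: 44.35
tool_pos: [0.6329, 0.1232, 0.0887]
ee_rot: [1.574, 1.57, 0.179]
wrist_force: [-2.4, 0.0, 6.2]
width: 0.0461
```

Request:
carry_out --pt "1 0.1 0 0 0" --pt "1 0 0 0 0" --pt "1 0 0 0 0"

```text
time: 44.65
tool_pos: [0.6332, 0.1232, 0.0885]
ee_rot: [1.554, 1.569, 0.159]
wrist_force: [-1.9, -1.1, 7.6]
width: 0.0456
```

Request:
carry_out --pt "1 -0.1 0 0 0" --pt "0.3 -0.05 0 0 0" --pt "0 0 0 0 0" --pt "0 0 0 0 0" --pt "0 0 0 0 0" --pt "0 0 0 0 0" --pt "0 0 0 0 0" --pt "0 -3 0 0 0" --pt "0 -4 0 0 0" --pt "0 0 0 0 0"

```text
time: 45.65
tool_pos: [0.6361, 0.1235, 0.1655]
ee_rot: [1.512, 1.558, 0.117]
wrist_force: [-0.0, 0.6, 0.5]
width: 0.0938
```

```bash
cat >> h.py <<'E'
def reds(s,z,amin=150):
    h=cv2.cvtColor(s["image"],cv2.COLOR_RGB2HSV);r=((h[...,0]<8)|(h[...,0]>172))&(h[...,1]>130)
    return [(c,b,pt(s,c,z),np.array([(pt(s,c,z)-O)@ex,(pt(s,c,z)-O)@ey])) for c,b in blobs(r,amin)]
E
python3 - <<'E'
from h import *
w=snap("wrist","w16");s=snap("top","t16")
for q in reds(w,.134): print("w",*q)
for q in reds(s,.134,40): print("t",*q)
go(.4404,-.2110,.04,82.35)
E
```

```text
w [309.3022 206.4352] [ 282  181   58   52 2068] [0.6314 0.1247 0.134 ] [-0.0001  0.0518]
w [387.5571 218.2418] [375 205  32  28 368] [0.697  0.1257 0.134 ] [0.0647 0.0414]
t [471.0743  83.52  ] [464  76  15  16 175] [ 0.9172 -0.4085  0.134 ] [ 0.1888 -0.5229]
t [448.3641  96.0109] [441  89  16  15 184] [ 0.8789 -0.3414  0.134 ] [ 0.1627 -0.4502]
t [471.6257 105.7135] [464  99  16  15 171] [ 0.85   -0.4088  0.134 ] [ 0.1226 -0.5115]
t [308.3516 141.0822] [300 128  19  28 219] [0.7396 0.0693 0.134 ] [ 0.0969 -0.0215]
t [340.4    170.1111] [333 168  18   6  45] [ 0.6544 -0.0259  0.134 ] [-0.0036 -0.1005]
t [406.4667 177.6889] [399 171  17  14 135] [ 0.6345 -0.2176  0.134 ] [-0.0565 -0.2858]
t [345.7059 231.598 ] [339 225  15  14 102] [ 0.4759 -0.0431  0.134 ] [-0.1824 -0.0865]
t [392.1591 242.4091] [390 236   7  14  44] [ 0.4472 -0.1761  0.134 ] [-0.2337 -0.2125]
t [403.0556 244.1481] [398 238   9  13  54] [ 0.4428 -0.2071  0.134 ] [-0.2434 -0.2422]
t 45.75 p [0.6336 0.1232 0.1596] w 0.0943 F [-0.7187 -0.3938 -0.2693] q6 -0.071
jaw yaw 10.04798153018737 shift(before turn) [ 11.8748 -24.8925  29.5356] turn -72.30201846981262 or 107.69798153018738
shift(after turn) [ 11.829  -35.7361 -14.6972]
```

Star lies at bed (0, +52 mm). Now heart.

Request:
carry_out --pt "0 0 0 0 -8.035" --pt "0 0 0 0 -8.035" --pt "0 0 0 0 -8.035" --pt "0 0 0 0 -8.035" --pt "0 0 0 0 -8.035" --pt "0 0 0 0 -8.035" --pt "0 0 0 0 -8.035" --pt "0 0 0 0 -8.035" --pt "0 0 0 0 -8.02" --pt "0 0 -3.97 -1.633 0" --pt "0 0 -3.97 -1.633 0" --pt "0 0 -3.97 -1.633 0" --pt "0 0 -3.97 -1.633 0" --pt "0 0 -3.97 -1.633 0" --pt "0 0 -3.97 -1.633 0" --pt "0 0 -3.97 -1.633 0" --pt "0 0 -3.97 -1.633 0" --pt "0 0 -3.97 -1.633 0" --pt "0 0 0 0 0"

```text
time: 47.65
tool_pos: [0.4361, -0.2147, 0.1558]
ee_rot: [-3.055, 1.567, 3.088]
wrist_force: [-0.5, 0.7, 0.0]
width: 0.0941
```

```bash
python3 - <<'E'
from h import *
go(.4400,-.2107,-.0035,82.35)
E
```

```text
t 47.65 p [ 0.4361 -0.2147  0.1558] w 0.0941 F [-0.4622  0.6795  0.0455] q6 -2.003
jaw yaw 81.95120082029959 shift(before turn) [15.9264  0.4568  0.3903] turn -0.39879917970040424 or 179.6012008202996
shift(after turn) [15.9264  0.4545  0.3934]
```

Request:
carry_out --pt "0 4 0 0 0" --pt "0 4 0 0 0" --pt "0 4 0 0 0" --pt "0 0 0 0 0" --pt "0 0 0 0 0"

```text
time: 48.15
tool_pos: [0.4388, -0.2103, 0.037]
ee_rot: [2.61, 1.568, 2.477]
wrist_force: [-0.4, 0.6, 0.2]
width: 0.094
```

```bash
python3 - <<'E'
from h import *
go(.4400,-.2107,-.0035,82.35)
E
```

```text
t 48.15 p [ 0.4388 -0.2103  0.037 ] w 0.094 F [-0.4234  0.5722  0.1949] q6 -2.002
jaw yaw 82.39134641817814 shift(before turn) [ 4.0516 -0.0336  0.1349] turn 0.04134641817815066 or -179.95865358182186
shift(after turn) [ 4.0516 -0.0335  0.135 ]
```

Request:
carry_out --pt "0 2 0 0.1 0" --pt "0 1.3 0 0 0" --pt "0 0.7 0 0 0" --pt "1 0 0 0 0" --pt "1 0 0 0 0" --pt "1 0 0 0 0" --pt "1 0 0 0 0" --pt "1 0 0 0 0" --pt "1 0 0 0 0" --pt "1 0 0 0 0" --pt "1 0 0 0 0" --pt "1 0 0 0 0"

```text
time: 49.35
tool_pos: [0.4405, -0.2113, -0.0019]
ee_rot: [1.27, 1.57, 1.136]
wrist_force: [0.3, 2.3, 1.7]
width: 0.0454
```

Request:
carry_out --pt "1 -0.4 0 0 0" --pt "1 -0.4 0 0 0" --pt "1 -0.4 0 0 0" --pt "1 -0.5 0 0 0" --pt "1 -2 0 0 0" --pt "1 -5 0 0 0" --pt "1 -5 0 0 0" --pt "1 -2.5 0 0 8.04" --pt "1 0 0 0 8.04" --pt "1 0 0 0 8.04" --pt "1 0 0 0 8.04" --pt "1 0 0 0 8.04" --pt "1 0 0 0 8.04" --pt "1 0 0 0 8.04" --pt "1 0 0 0 8.04" --pt "1 0 0 0 8.04" --pt "1 0 0 0 0"

```text
time: 51.05
tool_pos: [0.4405, -0.2118, 0.1607]
ee_rot: [0.581, 1.57, -0.816]
wrist_force: [-0.6, -0.6, -0.3]
width: 0.0457
```

```bash
python3 - <<'E'
from h import *
go(*st(.001,.0,.14),10)
E
```

```text
t 51.05 p [ 0.4405 -0.2118  0.1607] w 0.0457 F [-0.5842 -0.5923 -0.3025] q6 -0.739
jaw yaw 9.999396127570694 shift(before turn) [  2.0627  24.7569 -24.6418] turn -0.0006038724293091491 or 179.9993961275707
shift(after turn) [  2.0627  24.7571 -24.6415]
```

Request:
carry_out --pt "1 0 2.751 -2.738 0" --pt "1 0 2.751 -2.738 0" --pt "1 0 2.751 -2.738 0" --pt "1 0 2.751 -2.738 0" --pt "1 0 2.751 -2.738 0" --pt "1 0 2.751 -2.738 0" --pt "1 0 2.751 -2.738 0" --pt "1 0 2.751 -2.738 0" --pt "1 0 2.751 -2.738 0" --pt "1 0 0 0 0" --pt "1 3 0 0 0" --pt "1 2 0 0 0" --pt "1 0.8 0 0 0" --pt "1 0 0 0 0" --pt "1 0 0 0 0"

```text
time: 52.55
tool_pos: [0.642, 0.0736, 0.1033]
ee_rot: [1.399, 1.569, 0.003]
wrist_force: [-0.5, 0.1, 0.4]
width: 0.046
```

```bash
python3 - <<'E'
from h import *
go(*st(.001,.0,.0895),10)
E
```

```text
t 52.55 p [0.642  0.0736 0.1033] w 0.046 F [-0.481   0.1043  0.356 ] q6 -0.148
jaw yaw 10.003586543938466 shift(before turn) [ 1.384  -0.0501 -0.035 ] turn 0.003586543938467912 or -179.99641345606153
shift(after turn) [ 1.384  -0.0501 -0.035 ]
```

Request:
carry_out --pt "1 0.7 -0.03 0 0" --pt "1 0.4 0 0 0" --pt "1 0 0 0 0" --pt "1 0 0 0 0"

```text
time: 52.95
tool_pos: [0.6412, 0.074, 0.091]
ee_rot: [-2.845, 1.571, 2.042]
wrist_force: [0.7, 0.2, -0.9]
width: 0.0457
```

Request:
carry_out --pt "1 0.15 0 0 0" --pt "1 0 0 0 0" --pt "1 0 0 0 0"

```text
time: 53.25
tool_pos: [0.6416, 0.0741, 0.0902]
ee_rot: [1.518, 1.57, 0.122]
wrist_force: [-0.3, 0.3, 1.8]
width: 0.0456
```

Request:
carry_out --pt "1 0.15 0 0 0" --pt "1 0 0 0 0" --pt "1 0 0 0 0"

```text
time: 53.55
tool_pos: [0.6417, 0.074, 0.0902]
ee_rot: [1.439, 1.569, 0.043]
wrist_force: [-2.1, -0.4, 6.5]
width: 0.0456
```

Request:
carry_out --pt "1 -0.2 0 0 0" --pt "0.3 0 0 0 0" --pt "0 0 0 0 0" --pt "0 0 0 0 0" --pt "0 0 0 0 0" --pt "0 0 0 0 0" --pt "0 0 0 0 0" --pt "0 -3 0 0 0" --pt "0 -4 0 0 0" --pt "0 0 0 0 0"

```text
time: 54.55
tool_pos: [0.6447, 0.0742, 0.1676]
ee_rot: [1.436, 1.558, 0.039]
wrist_force: [0.3, -0.2, 0.8]
width: 0.094
```

```bash
python3 - <<'E'
from h import *
w=snap("wrist","w17")
for q in reds(w,.134): print("w",*q)
E
```

```text
w [310.7004 146.8233] [ 281  121   60   52 2213] [0.6329 0.1224 0.134 ] [0.0009 0.0493]
w [408.8541 193.5996] [ 376  166   67   58 1391] [0.7195 0.0995 0.134 ] [0.0822 0.0117]
w [307.7773 203.7144] [ 282  179   58   53 1747] [0.6384 0.0768 0.134 ] [-0.0015  0.0034]
w [182.4018 240.7945] [175 233  16  17 219] [0.5337 0.0234 0.134 ] [-0.1139 -0.031 ]
w [170.8592 252.6796] [163 245  16  17 206] [0.5222 0.0088 0.134 ] [-0.1278 -0.0433]
```

Request:
carry_out --pt "0 0 0 0 -8.04" --pt "0 0 0 0 -8.04" --pt "0 0 0 0 -8.04" --pt "0 0 0 0 -8.04" --pt "0 0 0 0 -8.04" --pt "0 0 0 0 -8.04" --pt "0 0 0 0 -8.04" --pt "0 0 0 0 -8.04" --pt "0 0 0 0 -8.03" --pt "0 0 -3.863 0.579 0" --pt "0 0 -3.863 0.579 0" --pt "0 0 -3.863 0.579 0" --pt "0 0 -3.863 0.579 0" --pt "0 0 -3.863 0.579 0" --pt "0 0 -3.863 0.579 0" --pt "0 0 -3.863 0.579 0" --pt "0 0 -3.863 0.579 0" --pt "0 4 0 0 0" --pt "0 4 0 0 0" --pt "0 4 0 0 0"

```text
time: 56.6
tool_pos: [0.6449, -0.2387, 0.0368]
ee_rot: [2.727, 1.569, 2.593]
wrist_force: [-0.0, -0.5, -0.3]
width: 0.0942
```

Request:
carry_out --pt "0 0 0 0 0" --pt "0 0 0 0 0" --pt "0 0 0 0 0"

```text
time: 56.9
tool_pos: [0.6475, -0.239, 0.0428]
ee_rot: [-0.281, 1.566, -0.415]
wrist_force: [-1.2, 0.4, 0.1]
width: 0.0937
```

```bash
python3 - <<'E'
from h import *
go(.6462,-.2384,-.0035,82.35)
w=snap("wrist","w18")
for q in reds(w,.042): print("w",*q)
E
```

```text
t 56.9 p [ 0.6475 -0.239   0.0428] w 0.0937 F [-1.1602  0.398   0.0899] q6 -1.873
jaw yaw 82.34991980282427 shift(before turn) [ 4.6298  0.0489 -0.16  ] turn -8.019717571983165e-05 or 179.99991980282428
shift(after turn) [ 4.6298  0.0489 -0.16  ]
w [509.732   7.244] [499   0  21  18 291] [ 0.4987 -0.063   0.042 ] [-0.1634 -0.11  ]
w [313.6792 216.3702] [ 282  187   65   59 2628] [ 0.6451 -0.2387  0.042 ] [-0.0497 -0.3085]
w [595.8045 218.3654] [578 205  37  28 312] [0.6906 0.0404 0.042 ] [ 0.0436 -0.0415]
w [590.055  251.3394] [581 241  20  19 218] [0.7268 0.0394 0.042 ] [ 0.0791 -0.0488]
```

Star (49 mm) and heart (about 0 mm) lie centred on the bed. Now the red tree on the rack.

Request:
carry_out --pt "0 2 0 -0.15 0" --pt "0 1.8 0 0 0" --pt "0 0.7 0 0 0" --pt "1 0 0 0 0" --pt "1 0 0 0 0" --pt "1 0 0 0 0" --pt "1 0 0 0 0" --pt "1 0 0 0 0" --pt "1 0 0 0 0" --pt "1 0 0 0 0" --pt "1 0 0 0 0" --pt "1 0 0 0 0"

```text
time: 58.15
tool_pos: [0.6445, -0.2387, -0.0048]
ee_rot: [-0.958, 1.57, -1.092]
wrist_force: [0.3, -2.3, 1.3]
width: 0.0459
```

Request:
carry_out --pt "1 -0.4 0 0 0" --pt "1 -0.4 0 0 0" --pt "1 -0.4 0 0 0" --pt "1 -0.5 0 0 0" --pt "1 -2 0 0 0" --pt "1 -5 0 0 0" --pt "1 -5 0 0 0" --pt "1 -2.5 0 0 8.04" --pt "1 0 0 0 8.04" --pt "1 0 0 0 8.04" --pt "1 0 0 0 8.04" --pt "1 0 0 0 8.04" --pt "1 0 0 0 8.04" --pt "1 0 0 0 8.04" --pt "1 0 0 0 8.04" --pt "1 0 0 0 8.04" --pt "1 0 0 0 0"

```text
time: 59.85
tool_pos: [0.6445, -0.2382, 0.158]
ee_rot: [1.067, 1.57, -0.33]
wrist_force: [0.4, -0.7, -0.3]
width: 0.0455
```

```bash
python3 - <<'E'
from h import *
go(*st(.001,-.05,.0895),10)
E
```

```text
t 59.85 p [ 0.6445 -0.2382  0.158 ] w 0.0455 F [ 0.4444 -0.7107 -0.3325] q6 -0.611
jaw yaw 9.997827254138354 shift(before turn) [  6.8432   5.1156 -25.789 ] turn -0.002172745861642511 or 179.99782725413837
shift(after turn) [  6.8432   5.1166 -25.7888]
```

Request:
carry_out --pt "1 0 0.731 -3.684 0" --pt "1 0 0.731 -3.684 0" --pt "1 0 0.731 -3.684 0" --pt "1 0 0.731 -3.684 0" --pt "1 0 0.731 -3.684 0" --pt "1 0 0.731 -3.684 0" --pt "1 0 0.731 -3.684 0" --pt "1 0 0 0 0" --pt "1 3 0 0 0" --pt "1 2 0 0 0" --pt "1 0.8 0 0 0" --pt "1 0 0 0 0" --pt "1 0 0 0 0"

```text
time: 61.15
tool_pos: [0.6508, 0.024, 0.1002]
ee_rot: [1.326, 1.569, -0.07]
wrist_force: [-0.1, -0.4, 0.8]
width: 0.0455
```

```bash
python3 - <<'E'
from h import *
go(*st(.001,-.05,.0875),10)
E
```

```text
t 61.15 p [0.6508 0.024  0.1002] w 0.0455 F [-0.0921 -0.4345  0.8367] q6 -0.224
jaw yaw 9.989185460011596 shift(before turn) [ 1.2728 -0.054  -0.0702] turn -0.010814539988402316 or 179.98918546001158
shift(after turn) [ 1.2728 -0.054  -0.0702]
```

Request:
carry_out --pt "1 0.7 -0.03 -0.1 0" --pt "1 0.4 0 0 0" --pt "1 0 0 0 0" --pt "1 0.15 0 0 0" --pt "1 0 0 0 0" --pt "1 0 0 0 0"

```text
time: 61.75
tool_pos: [0.6498, 0.0255, 0.0872]
ee_rot: [1.356, 1.57, -0.04]
wrist_force: [-1.7, -0.1, 1.8]
width: 0.046
```

Request:
carry_out --pt "1 0.15 0 0 0" --pt "1 0 0 0 0" --pt "1 0 0 0 0"

```text
time: 62.05
tool_pos: [0.6499, 0.0255, 0.0872]
ee_rot: [1.302, 1.569, -0.095]
wrist_force: [-3.0, -0.1, 6.8]
width: 0.0456
```

Request:
carry_out --pt "1 -0.2 0 0 0" --pt "0.3 0 0 0 0" --pt "0 0 0 0 0" --pt "0 0 0 0 0" --pt "0 0 0 0 0" --pt "0 0 0 0 0" --pt "0 0 0 0 0" --pt "0 -3 0 0 0" --pt "0 -4 0 0 0" --pt "0 0 0 0 0" --pt "0 0 0 0 0"

```text
time: 63.15
tool_pos: [0.6506, 0.0255, 0.1585]
ee_rot: [1.375, 1.567, -0.022]
wrist_force: [-0.7, -0.6, -0.8]
width: 0.094
```

```bash
cat >> h.py <<'E'
def tin():
    """displacement of the tin since the first picture, by template matching in the top view"""
    s=snap("top");a=cv2.cvtColor(cv2.imread("pics/top0.png"),cv2.COLOR_BGR2GRAY);b=cv2.cvtColor(s["image"],cv2.COLOR_RGB2GRAY)
    m=cv2.matchTemplate(b[190:310,220:350],a[226:274,257:314],cv2.TM_CCOEFF_NORMED);_,v,_,l=cv2.minMaxLoc(m)
    u=np.array([l[0]+220-257,l[1]+190-226]);q=np.array([286,250.])
    print("tin px shift",u,"score",round(v,3),"m",pt(s,q+u,.05)-pt(s,q,.05))
    return s
E
python3 - <<'E'
from h import *
w=snap("wrist","w19")
for q in reds(w,.134): print("w",*q)
tin(); go(.5955,-.231,.04,82.35)
E
```

```text
w [314.5141  84.1925] [ 284   58   62   54 2410] [0.633  0.1215 0.134 ] [0.0009 0.0484]
w [311.7401 147.8158] [ 283  122   62   53 1878] [0.6393 0.0738 0.134 ] [-0.0011  0.0003]
w [416.7976 156.2963] [ 382  127   70   62 1556] [0.7211 0.0829 0.134 ] [ 0.081 -0.005]
w [313.8853 215.5191] [ 285  184   59   98 2624] [0.6501 0.0219 0.134 ] [ 0.0005 -0.0527]
w [178.2621 207.5323] [170 199  17  18 248] [0.5374 0.008  0.134 ] [-0.1129 -0.0468]
w [165.925  220.9208] [158 212  17  19 240] [ 0.526  -0.0063  0.134 ] [-0.1267 -0.0589]
tin px shift [24 18] score 0.281 m [-0.0536 -0.0753  0.    ]
t 63.25 p [0.649  0.0256 0.1553] w 0.0942 F [ 0.37   -0.5635 -0.8195] q6 -0.222
jaw yaw 9.978651582246844 shift(before turn) [11.5395 -9.6825 24.3475] turn -72.37134841775315 or 107.62865158224685
shift(after turn) [ 11.5944 -26.1106  -1.8757]
```

All three red tiles lie on the bed. Next the green ones.

Request:
carry_out --pt "0 0 0 0 -8.04" --pt "0 0 0 0 -8.04" --pt "0 0 0 0 -8.04" --pt "0 0 0 0 -8.04" --pt "0 0 0 0 -8.04" --pt "0 0 0 0 -8.04" --pt "0 0 0 0 -8.04" --pt "0 0 0 0 -8.04" --pt "0 0 0 0 -8.05" --pt "0 0 -3.73 -0.268 0" --pt "0 0 -3.73 -0.268 0" --pt "0 0 -3.73 -0.268 0" --pt "0 0 -3.73 -0.268 0" --pt "0 0 -3.73 -0.268 0" --pt "0 0 -3.73 -0.268 0" --pt "0 0 -3.73 -0.268 0" --pt "0 4 0 0 0" --pt "0 4 0 0 0" --pt "0 3 0 0 0" --pt "0 0 0 0 0"

```text
time: 65.25
tool_pos: [0.5909, -0.2283, 0.0383]
ee_rot: [2.808, 1.555, 2.674]
wrist_force: [-1.0, 0.4, -0.1]
width: 0.0941
```

Request:
carry_out --pt "0 0 0 0 0" --pt "0 0 0 0 0"

```text
time: 65.45
tool_pos: [0.5975, -0.2312, 0.0489]
ee_rot: [-0.315, 1.568, -0.448]
wrist_force: [0.1, -0.4, 0.4]
width: 0.0941
```

```bash
python3 - <<'E'
from h import *
s=tin(); go(.5955,-.231,-.0035,82.35); cv2.imwrite("pics/t20.png",s["image"][:,:,::-1])
w=snap("wrist"); h=cv2.cvtColor(w["image"],cv2.COLOR_RGB2HSV)
for c,b in blobs((h[...,0]>50)&(h[...,0]<75)&(h[...,1]>120),150): print(c,b,pt(w,c,.042))
E
```

```text
tin px shift [12 -8] score 0.691 m [ 0.0252 -0.0367  0.    ]
t 65.5 p [ 0.5979 -0.2313  0.0496] w 0.0939 F [0.7887 0.3806 0.5284] q6 -1.895
jaw yaw 82.36378755517238 shift(before turn) [ 5.3053  0.0065 -0.261 ] turn 0.013787555172385169 or -179.98621244482763
shift(after turn) [ 5.3053  0.0065 -0.261 ]
[314.4218  69.8571] [ 281   42   67   57 3675] [ 0.494 -0.217  0.042]
[113.1557  96.1835] [  77   56   75   79 2300] [ 0.4795 -0.378   0.042 ]
[314.0141 142.5639] [ 281  115   67   57 3687] [ 0.5445 -0.224   0.042 ]
[298.3532 204.6468] [ 282  183   46   57 1424] [ 0.5873 -0.2411  0.042 ]
[336.7347 224.8347] [324 201  21  39 490] [ 0.6063 -0.2154  0.042 ]
```

Request:
carry_out --pt "0 2.5 0 -0.25 0" --pt "0 2 0 0 0" --pt "0 0.7 0 0 0" --pt "1 0 0 0 0" --pt "1 0 0 0 0" --pt "1 0 0 0 0" --pt "1 0 0 0 0" --pt "1 0 0 0 0" --pt "1 0 0 0 0" --pt "1 0 0 0 0" --pt "1 0 0 0 0" --pt "1 0 0 0 0"

```text
time: 66.75
tool_pos: [0.594, -0.2311, -0.0047]
ee_rot: [-0.967, 1.57, -1.101]
wrist_force: [0.1, -2.0, 0.3]
width: 0.0459
```

Request:
carry_out --pt "1 -0.4 0 0 0" --pt "1 -0.4 0 0 0" --pt "1 -0.4 0 0 0" --pt "1 -0.5 0 0 0" --pt "1 -2 0 0 0" --pt "1 -5 0 0 0" --pt "1 -4 0 0 0" --pt "1 0 0 0 0"

```text
time: 67.55
tool_pos: [0.5979, -0.2322, 0.1318]
ee_rot: [-0.317, 1.555, -0.451]
wrist_force: [0.8, -0.8, -0.3]
width: 0.0454
```

```bash
python3 - <<'E'
from h import *
s=tin(); crop(s,230,180,400,290,4.5,[],"tin1"); go(.44,.10,.12,89)
E
```

```text
tin px shift [12 -8] score 0.653 m [ 0.0252 -0.0367  0.    ]
t 67.6 p [ 0.5963 -0.2315  0.1279] w 0.0456 F [ 1.2969 -0.4761 -0.8471] q6 -1.896
jaw yaw 82.35715362590253 shift(before turn) [  0.5075  30.7758 -19.9037] turn -6.6428463740974735 or 173.35715362590253
shift(after turn) [  0.5358  32.871  -16.2103]
```

The picture allowance is used up, so I measure the tin numerically: low-saturation mask and rectangle, then and now.

```bash
cat >> h.py <<'E'
def tinrect(s,im):
    h=cv2.cvtColor(im,cv2.COLOR_RGB2HSV).astype(int);m=(h[...,1]<20);m[:195]=0;m[300:]=0;m[:,:225]=0;m[:,:][:,355:]=0
    m=cv2.morphologyEx(m.astype(np.uint8),cv2.MORPH_OPEN,np.ones((3,3)))
    c=max(cv2.findContours(m,0,2)[0],key=cv2.contourArea);r=cv2.minAreaRect(c);b=[pt(s,q,.02)[:2] for q in cv2.boxPoints(r)]
    c0=pt(s,r[0],.02)[:2];e=max([b[1]-b[0],b[2]-b[1]],key=np.linalg.norm)
    print("rect",np.round(r[0],1),np.round(r[1],1),round(r[2],1),"fill",cv2.contourArea(c)/np.prod(r[1]),"centre",c0,"long yaw",np.degrees(np.arctan2(e[1],e[0]))%180,"sides",np.linalg.norm(b[1]-b[0]),np.linalg.norm(b[2]-b[1]))
E
python3 - <<'E'
from h import *
s=snap("top")
tinrect(s,cv2.imread("pics/top0.png")[:,:,::-1].copy()); tinrect(s,s["image"])
h=cv2.cvtColor(s["image"],cv2.COLOR_RGB2HSV)
for v in(235,245,255): print([tuple(int(i) for i in h[v,u]) for u in range(250,340,5)])
E
```

```text
rect [286.  249.3] [45.7 36.6] 1.8 fill 0.874793219966363 centre [0.4167 0.1405] long yaw 89.0818132301576 sides 0.11527606634388816 0.14588247909668292
rect [297.9 241.9] [46.5 38.3] 2.2 fill 0.871122074979105 centre [0.4408 0.1032] long yaw 88.6914024503424 sides 0.12103539659678358 0.14841207481556581
[(22, 44, 158), (21, 44, 158), (23, 45, 159), (21, 44, 157), (23, 46, 156), (38, 21, 96), (37, 16, 147), (37, 16, 148), (34, 14, 147), (34, 12, 147), (38, 14, 148), (34, 14, 149), (39, 12, 148), (38, 13, 152), (36, 14, 90), (21, 100, 164), (19, 116, 103), (18, 114, 92)]
[(22, 47, 159), (22, 47, 157), (23, 44, 155), (23, 43, 159), (21, 44, 156), (34, 26, 69), (34, 14, 146), (33, 15, 149), (41, 14, 149), (34, 12, 149), (37, 16, 148), (41, 14, 149), (33, 17, 151), (34, 13, 152), (40, 19, 81), (18, 115, 91), (20, 132, 89), (18, 122, 92)]
[(22, 44, 158), (21, 42, 157), (23, 45, 160), (22, 43, 160), (21, 42, 162), (38, 23, 88), (38, 14, 145), (39, 12, 149), (34, 14, 150), (38, 13, 152), (38, 13, 153), (40, 15, 154), (37, 15, 153), (40, 18, 85), (40, 20, 75), (18, 123, 91), (18, 122, 92), (19, 119, 92)]
```

The tin was knocked: its centre is now about (0.4415, 0.1012), yaw 88.7°. I place the first green tile in its -x, -y corner.

Request:
carry_out --pt "1 0 0 0 -6.35" --pt "1 0 3.726 -2.366 0" --pt "1 0 3.726 -2.366 0" --pt "1 0 3.726 -2.366 0" --pt "1 0 3.726 -2.366 0" --pt "1 0 3.726 -2.366 0" --pt "1 0 3.726 -2.366 0" --pt "1 0 3.726 -2.366 0" --pt "1 0 3.726 -2.366 0" --pt "1 0 0 0 0" --pt "1 4 0 0 0" --pt "1 0 0 0 0" --pt "1 0 0 0 0" --pt "1 0 0 0 0"

```text
time: 69.05
tool_pos: [0.4123, 0.0713, 0.0829]
ee_rot: [-0.011, 1.57, -0.035]
wrist_force: [0.2, -0.2, -0.9]
width: 0.0458
```

```bash
python3 - <<'E'
from h import *
w=snap("wrist","w21")
go(.4138,.0708,-.008,88.7)
# tin rim in wrist view: predicted corners
R2=Ro.from_euler("z",-1.3,degrees=True).as_matrix()
for x in(-.06,.06):
  for y in(-.075,.075): print(proj(w,np.array([.4415,.1012,.05])+R2@np.array([x,y,0])))
h=cv2.cvtColor(w["image"],cv2.COLOR_RGB2HSV)
for v in(120,150,170): print(v,[(u,int(h[v,u,1]),int(h[v,u,2])) for u in range(240,520,6)])
E
```

```text
t 69.1 p [0.4127 0.0714 0.0834] w 0.046 F [ 0.0708  0.3521 -0.9316] q6 -1.511
jaw yaw 88.63611508971331 shift(before turn) [ 9.1364 -0.0605  0.0953] turn -0.06388491028668852 or 179.93611508971333
shift(after turn) [ 9.1364 -0.0606  0.0952]
[257.9156 169.1878]
[440.5686 170.3105]
[265.5391 299.9891]
[425.2683 296.4681]
120 [(240, 85, 247), (246, 83, 247), (252, 84, 247), (258, 83, 247), (264, 81, 247), (270, 82, 247), (276, 82, 247), (282, 82, 247), (288, 19, 247), (294, 27, 240), (300, 26, 241), (306, 23, 245), (312, 26, 241), (318, 23, 243), (324, 27, 239), (330, 25, 243), (336, 48, 143), (342, 44, 149), (348, 47, 151), (354, 47, 153), (360, 46, 161), (366, 46, 155), (372, 29, 238), (378, 28, 239), (384, 28, 238), (390, 28, 237), (396, 23, 242), (402, 24, 242), (408, 23, 243), (414, 27, 239), (420, 22, 244), (426, 28, 239), (432, 22, 245), (438, 45, 148), (444, 46, 150), (450, 45, 154), (456, 48, 155), (462, 23, 244), (468, 26, 241), (474, 23, 244), (480, 24, 243), (486, 25, 241), (492, 25, 242), (498, 22, 244), (504, 20, 245), (510, 25, 243), (516, 26, 241)]
150 [(240, 93, 247), (
[... 776 characters left out ...]
, 96, 247), (258, 95, 247), (264, 9, 228), (270, 10, 229), (276, 9, 230), (282, 10, 230), (288, 10, 230), (294, 9, 230), (300, 8, 231), (306, 9, 232), (312, 9, 232), (318, 9, 231), (324, 9, 230), (330, 20, 127), (336, 21, 133), (342, 19, 133), (348, 21, 135), (354, 19, 133), (360, 19, 131), (366, 16, 126), (372, 8, 234), (378, 8, 235), (384, 8, 235), (390, 6, 236), (396, 8, 235), (402, 9, 230), (408, 8, 221), (414, 11, 214), (420, 10, 204), (426, 11, 194), (432, 12, 184), (438, 12, 171), (444, 46, 150), (450, 45, 153), (456, 47, 163), (462, 30, 237), (468, 26, 241), (474, 20, 244), (480, 24, 242), (486, 23, 244), (492, 23, 243), (498, 20, 245), (504, 23, 244), (510, 23, 243), (516, 23, 244)]
```

The wrist view confirms the tin: the rim edge spans u 261-441 against 258-441 predicted. Lower and release.

Request:
carry_out --pt "1 4 0 0.1 0" --pt "1 3 0 0 0" --pt "1 1.5 0 0 0" --pt "1 1.2 0 0 0" --pt "1 0 0 0 0" --pt "1 0 0 0 0"

```text
time: 69.7
tool_pos: [0.4136, 0.0718, -0.0139]
ee_rot: [0.097, 1.569, 0.074]
wrist_force: [-0.5, 0.3, -0.2]
width: 0.0455
```

Request:
carry_out --pt "0.46 0 0 0 0" --pt "0.46 0 0 0 0" --pt "0.46 0 0 0 0" --pt "0.46 0 0 0 0" --pt "0.46 -2 0 0 0" --pt "0.46 -4 0 0 0" --pt "0.46 -4 0 0 0" --pt "0 -3.7 0 0 0" --pt "0 0 0 0 0"

```text
time: 70.6
tool_pos: [0.4164, 0.0721, 0.1283]
ee_rot: [0.067, 1.558, 0.045]
wrist_force: [-0.2, 0.7, -0.7]
width: 0.0635
```

```bash
python3 - <<'E'
from h import *
go(.544,-.224,.04,82.35)
w=snap("wrist"); h=cv2.cvtColor(w["image"],cv2.COLOR_RGB2HSV)
for c,b in blobs((h[...,0]>50)&(h[...,0]<75)&(h[...,1]>120),150): print(c,b,pt(w,c,.025))
E
```

```text
t 70.6 p [0.4164 0.0721 0.1283] w 0.0635 F [-0.2288  0.679  -0.6691] q6 -1.511
jaw yaw 88.70498365205835 shift(before turn) [  8.973  -29.3184  13.3186] turn 6.354983652058351 or -173.64501634794163
shift(after turn) [  9.0134 -27.6519  16.4802]
[305.9684 180.1582] [293 168  44  38 569] [0.4079 0.064  0.025 ]
[ 26.722  225.9488] [ 10 200  36  52 644] [ 0.4631 -0.3767  0.025 ]
[106.8737 248.8105] [ 84 234  32  34 285] [ 0.49   -0.2008  0.025 ]
```

Request:
carry_out --pt "0 0 0 0 6.35" --pt "0 0 -3.456 2.08 0" --pt "0 0 -3.456 2.08 0" --pt "0 0 -3.456 2.08 0" --pt "0 0 -3.456 2.08 0" --pt "0 0 -3.456 2.08 0" --pt "0 0 -3.456 2.08 0" --pt "0 0 -3.456 2.08 0" --pt "0 0 -3.456 2.08 0" --pt "0 4 0 0 0" --pt "0 4 0 0 0" --pt "0 0 0 0 0" --pt "0 0 0 0 0" --pt "0 0 0 0 0"

```text
time: 72.05
tool_pos: [0.5417, -0.2246, 0.044]
ee_rot: [-0.34, 1.568, -0.473]
wrist_force: [0.4, -0.3, 0.8]
width: 0.0941
```

```bash
python3 - <<'E'
from h import *
go(.5435,-.2242,-.0035,82.35); s=snap("top");tinrect(s,s["image"])
E
```

```text
t 72.05 p [ 0.5417 -0.2246  0.044 ] w 0.0941 F [ 0.387  -0.3481  0.824 ] q6 -1.928
jaw yaw 82.3727589134884 shift(before turn) [4.7468 0.0717 0.1627] turn 0.022758913488402754 or -179.97724108651158
shift(after turn) [4.7468 0.0718 0.1627]
rect [297.2 241.8] [47.5 38.4] 2.7 fill 0.7304680813664788 centre [0.441  0.1054] long yaw 88.16944533670522 sides 0.12141452991857467 0.15179473460636206
```

Request:
carry_out --pt "0 2.5 0 0.15 0" --pt "0 1.6 0 0 0" --pt "0 0.7 0 0 0" --pt "1 0 0 0 0" --pt "1 0 0 0 0" --pt "1 0 0 0 0" --pt "1 0 0 0 0" --pt "1 0 0 0 0" --pt "1 0 0 0 0" --pt "1 0 0 0 0" --pt "1 0 0 0 0" --pt "1 0 0 0 0"

```text
time: 73.3
tool_pos: [0.5421, -0.2246, -0.0058]
ee_rot: [-0.533, 1.57, -0.667]
wrist_force: [0.3, -0.1, 1.2]
width: 0.0458
```

Request:
carry_out --pt "1 -0.4 0 0 0" --pt "1 -0.4 0 0 0" --pt "1 -0.4 0 0 0" --pt "1 -0.5 0 0 0" --pt "1 -2 0 0 0" --pt "1 -5 0 0 0" --pt "1 -4 0 0 0" --pt "1 0 0 0 -6.35" --pt "1 0 3.65 -1.03 0" --pt "1 0 3.65 -1.03 0" --pt "1 0 3.65 -1.03 0" --pt "1 0 3.65 -1.03 0" --pt "1 0 3.65 -1.03 0" --pt "1 0 3.65 -1.03 0" --pt "1 0 3.65 -1.03 0" --pt "1 0 3.65 -1.03 0" --pt "1 0 0 0 0" --pt "1 4 0 0 0" --pt "1 0 0 0 0" --pt "1 0 0 0 0"

```text
time: 75.3
tool_pos: [0.4657, 0.0687, 0.081]
ee_rot: [-2.971, 1.569, -2.994]
wrist_force: [0.8, -0.1, -0.3]
width: 0.0458
```

```bash
python3 - <<'E'
from h import *
go(.4678,.0696,-.014,88.7)
w=snap("wrist")
R2=Ro.from_euler("z",-1.3,degrees=True).as_matrix()
print([proj(w,np.array([.4415,.1012,.05])+R2@np.array([-.06,y,0])) for y in(-.075,.075)])
h=cv2.cvtColor(w["image"],cv2.COLOR_RGB2HSV)
for v in range(90,150,6):
    m=h[v,:,1]<19; u=np.where(m[180:520])[0]+180; print(v,len(u),u[:1],u[-1:])
E
```

```text
t 75.3 p [0.4657 0.0687 0.081 ] w 0.0458 F [ 0.7549 -0.1433 -0.3408] q6 -1.521
jaw yaw 88.65982653441172 shift(before turn) [9.4961 0.0982 0.2274] turn -0.04017346558828194 or 179.95982653441172
shift(after turn) [9.4961 0.0981 0.2274]
[array([258.0889, 101.6677]), array([445.6766, 106.2148])]
90 0 [] []
96 1 [328] [328]
102 95 [282] [490]
108 123 [261] [446]
114 175 [261] [446]
120 175 [261] [478]
126 116 [262] [446]
132 121 [262] [446]
138 122 [262] [445]
144 114 [262] [445]
```

Request:
carry_out --pt "1 4 0.05 0.2 0" --pt "1 3 0 0 0" --pt "1 1.5 0 0 0" --pt "1 0.9 0 0 0" --pt "1 0 0 0 0" --pt "1 0 0 0 0"

```text
time: 75.95
tool_pos: [0.4699, 0.0695, -0.0113]
ee_rot: [0.067, 1.568, 0.043]
wrist_force: [-0.5, -0.6, -1.0]
width: 0.0458
```

Request:
carry_out --pt "0.46 0 0 0 0" --pt "0.46 0 0 0 0" --pt "0.46 0 0 0 0" --pt "0.46 0 0 0 0" --pt "0.46 -2 0 0 0" --pt "0.46 -4 0 0 0" --pt "0.46 -4 0 0 0" --pt "0 -3.7 0 0 0" --pt "0 0 0 0 0" --pt "0 0 0 0 0"

```text
time: 76.95
tool_pos: [0.4688, 0.0698, 0.1249]
ee_rot: [0.087, 1.568, 0.064]
wrist_force: [-0.5, 0.8, -0.9]
width: 0.0711
```

```bash
python3 - <<'E'
from h import *
go(.492,-.2173,.043,82.35)
w=snap("wrist"); h=cv2.cvtColor(w["image"],cv2.COLOR_RGB2HSV)
for c,b in blobs((h[...,0]>50)&(h[...,0]<75)&(h[...,1]>120),150): print(c,b,pt(w,c,.025))
E
```

```text
t 76.95 p [0.4688 0.0698 0.1249] w 0.0711 F [-0.5275  0.8168 -0.8846] q6 -1.52
jaw yaw 88.70326740912157 shift(before turn) [  8.1887 -28.6524   2.9464] turn 6.353267409121571 or -173.64673259087843
shift(after turn) [  8.1962 -28.1483   6.0986]
[315.5188 137.1338] [ 294  118   44   39 1704] [0.4155 0.0724 0.025 ]
[ 19.4866 196.3586] [  4 170  34  53 672] [ 0.4662 -0.3771  0.025 ]
[305.4522 185.7134] [293 171  45  40 628] [0.4645 0.0611 0.025 ]
[ 88.032 215.641] [  70  197   37   39 1156] [ 0.495  -0.2213  0.025 ]
```

Two greens are in the tin. Third one.

Request:
carry_out --pt "0 0 0 0 6.35" --pt "0 0 -4.02 0.87 0" --pt "0 0 -4.02 0.87 0" --pt "0 0 -4.02 0.87 0" --pt "0 0 -4.02 0.87 0" --pt "0 0 -4.02 0.87 0" --pt "0 0 -4.02 0.87 0" --pt "0 0 -4.02 0.87 0" --pt "0 4 0 0 0" --pt "0 4 0 0 0" --pt "0 0 0 0 0" --pt "0 0 0 0 0" --pt "0 0 0 0 0"

```text
time: 78.3
tool_pos: [0.4922, -0.2175, 0.0456]
ee_rot: [-0.346, 1.568, -0.479]
wrist_force: [-0.3, -0.6, 0.2]
width: 0.0941
```

```bash
python3 - <<'E'
from h import *
go(.492,-.2173,-.0035,82.35); s=snap("top");tinrect(s,s["image"])
E
```

```text
t 78.3 p [ 0.4922 -0.2175  0.0456] w 0.0941 F [-0.3002 -0.5883  0.1651] q6 -1.959
jaw yaw 82.38059090880438 shift(before turn) [ 4.9115  0.0208 -0.0352] turn 0.030590908804384753 or -179.96940909119562
shift(after turn) [ 4.9115  0.0208 -0.0353]
rect [297.5 241. ] [36. 47.] 90.0 fill 0.5700354609929078 centre [0.4436 0.1044] long yaw 90.88617414850835 sides 0.15010331845004854 0.11339785625350302
```

Request:
carry_out --pt "0 2.5 0 0 0" --pt "0 1.7 0 0 0" --pt "0 0.7 0 0 0" --pt "1 0 0 0 0" --pt "1 0 0 0 0" --pt "1 0 0 0 0" --pt "1 0 0 0 0" --pt "1 0 0 0 0" --pt "1 0 0 0 0" --pt "1 0 0 0 0" --pt "1 0 0 0 0" --pt "1 0 0 0 0"

```text
time: 79.55
tool_pos: [0.4912, -0.2175, -0.0049]
ee_rot: [-0.839, 1.57, -0.972]
wrist_force: [-1.0, -0.7, 0.5]
width: 0.0458
```

Request:
carry_out --pt "1 -0.4 0 0 0" --pt "1 -0.4 0 0 0" --pt "1 -0.4 0 0 0" --pt "1 -0.5 0 0 0" --pt "1 -2 0 0 0" --pt "1 -5 0 0 0" --pt "1 -4 0 0 0" --pt "1 0 0 0 -6.35" --pt "1 0 3.881 -0.641 0" --pt "1 0 3.881 -0.641 0" --pt "1 0 3.881 -0.641 0" --pt "1 0 3.881 -0.641 0" --pt "1 0 3.881 -0.641 0" --pt "1 0 3.881 -0.641 0" --pt "1 0 3.881 -0.641 0" --pt "1 0 3.881 -0.641 0" --pt "1 0 3.881 -0.641 0" --pt "1 4 0 0 0" --pt "1 0 0 0 0" --pt "1 0 0 0 0"

```text
time: 81.55
tool_pos: [0.4407, 0.1329, 0.082]
ee_rot: [-2.787, 1.569, -2.81]
wrist_force: [0.8, -0.2, -0.2]
width: 0.0457
```

```bash
python3 - <<'E'
from h import *
go(.4422,.1332,-.014,88.7)
w=snap("wrist")
R2=Ro.from_euler("z",-1.3,degrees=True).as_matrix()
print([proj(w,np.array([.4415,.1012,.05])+R2@np.array([-.06,y,0])) for y in(-.075,.075)])
h=cv2.cvtColor(w["image"],cv2.COLOR_RGB2HSV)
for v in range(130,170,5):
    m=h[v,:,1]<19; u=np.where(m[100:450])[0]+100; print(v,len(u),u[:1],u[-1:])
for c,b in blobs((h[...,0]>50)&(h[...,0]<75)&(h[...,1]>120),150): print(c,b,pt(w,c,.025))
E
```

```text
t 81.55 p [0.4407 0.1329 0.082 ] w 0.0457 F [ 0.768  -0.1813 -0.1558] q6 -1.378
jaw yaw 88.69276781400524 shift(before turn) [9.6034 0.041  0.1663] turn -0.0072321859947663825 or 179.99276781400522
shift(after turn) [9.6034 0.041  0.1664]
[array([184.1665, 138.2453]), array([369.3694, 135.3343])]
130 6 [266] [319]
135 109 [247] [365]
140 176 [187] [422]
145 176 [187] [421]
150 172 [188] [370]
155 116 [188] [370]
160 110 [189] [370]
165 117 [189] [388]
[246.9744 174.2605] [ 221  152   54   45 2269] [0.4158 0.0743 0.025 ]
[299.4482 240.9879] [ 224  205  133   74 6695] [0.479  0.1186 0.025 ]
```

Request:
carry_out --pt "1 4 0.1 0.1 0" --pt "1 3 0 0 0" --pt "1 1.5 0 0 0" --pt "1 0.9 0 0 0" --pt "1 0 0 0 0" --pt "1 0 0 0 0"

```text
time: 82.2
tool_pos: [0.4441, 0.1341, -0.0103]
ee_rot: [0.216, 1.568, 0.192]
wrist_force: [0.7, -0.6, -0.2]
width: 0.0456
```

Request:
carry_out --pt "0.46 0 0 0 0" --pt "0.46 0 0 0 0" --pt "0.46 0 0 0 0" --pt "0.46 0 0 0 0" --pt "0.46 -2 0 0 0" --pt "0.46 -4 0 0 0" --pt "0.46 -4 0 0 0" --pt "0 -4 0 0 0" --pt "0 0 -4 -3 0" --pt "0 0 -4 -3 0" --pt "0 0 -4 -3 0" --pt "0 0 -4 -2 0" --pt "0 0 -4 0 0" --pt "0 0 -4 0 0" --pt "0 0 -4 0 0" --pt "0 0 -4 0 0" --pt "0 0 0 0 0" --pt "0 0 0 0 0"

```text
time: 84.0
tool_pos: [0.3249, -0.1833, 0.1278]
ee_rot: [1.885, 1.57, 1.86]
wrist_force: [-0.0, 0.7, 0.6]
width: 0.0941
```

```bash
python3 - <<'E'
from h import *
s=snap("top","t30");t=snap("side","s30");p,R,o=tool();print(p,o["time"])
h=cv2.cvtColor(s["image"],cv2.COLOR_RGB2HSV)
for c,b in blobs((h[...,0]>50)&(h[...,0]<75)&(h[...,1]>120),30): print("g",c,b[4],pt(s,c,.025))
for q in reds(s,.134,20): print("r",q[0],q[1][2:],q[3])
a=cv2.imread("pics/top0.png");d=cv2.absdiff(a,s["image"][:,:,::-1].copy()).max(2)>40
for c,b in blobs(cv2.morphologyEx(d.astype(np.uint8),cv2.MORPH_OPEN,np.ones((3,3))),15): print("diff",np.round(c),b)
E
```

```text
[ 0.3252 -0.1822  0.1279] 84.1
g [464.2051 112.3333] 39 [ 0.8645 -0.4253  0.025 ]
g [458.5112 235.4395] 223 [ 0.4694 -0.4008  0.025 ]
g [308.3765 231.5741] 162 [0.4739 0.0701 0.025 ]
g [288.0497 239.5093] 161 [0.4479 0.134  0.025 ]
g [307.5    249.4337] 166 [0.4178 0.0719 0.025 ]
r [471.      83.5367] [ 16  16 177] [ 0.1888 -0.5226]
r [448.4389  95.9333] [ 16  15 180] [ 0.1629 -0.4505]
r [471.6805 105.6686] [ 16  14 169] [ 0.1227 -0.5117]
r [308.528  140.9439] [ 19  28 214] [ 0.0972 -0.0221]
r [323.6463 170.9146] [ 16  19 164] [ 0.002  -0.0519]
r [306.4692 174.1846] [ 16  19 130] [ 0.0006 -0.0008]
r [290.3734 176.6772] [ 16  18 158] [0.0009 0.0469]
r [341.1667 170.0238] [18  5 42] [-0.0037 -0.1028]
r [345.82 231.53] [ 15  14 100] [-0.1822 -0.0868]
r [  5.4091 268.4091] [ 5 10 22] [-0.1314  0.9103]
r [ 19.6957 273.087 ] [ 8 10 23] [-0.1515  0.8695]
diff [324. 171.] [317 164  15  16 123]
diff [294. 171.] [293 169   4   5  16]
diff [307. 176.] [300 169  15  15 166]
diff [284. 173.] [283 171   3   5  15]
diff [402. 178.] [398 171  10  14 108]
diff [290. 176.] [288 173   5   7  33]
diff [412. 178.] [409 172   7  14  69]
diff [320. 178.] [317 175   8   6  38]
diff [291. 182.] [283 177  16   9  84]
diff [404. 194.] [396 188  17  14 203]
diff [402. 210.] [393 203  18  15 212]
diff [399. 227.] [391 220  18  14 204]
diff [311. 231.] [301 224  22  16 277]
diff [264. 232.] [263 229   3   8  24]
diff [288. 240.] [281 233  15  14 201]
diff [397. 243.] [389 236  18  15 183]
diff [263. 248.] [262 239   3  18  54]
diff [311. 251.] [300 243  22  19 302]
diff [358. 334.] [  211   248   258   152 15551]
diff [276. 266.] [260 259  38  11 144]
diff [307. 268.] [304 265   6   6  26]
diff [165. 334.] [ 113  299  116   69 3423]
diff [324. 347.] [314 342  24  11 145]
diff [105. 376.] [  74  347   75   53 2581]
diff [336. 362.] [334 360   5   4  16]
```

```bash
python3 - <<'E'
from h import *
t=snap("side");
for q in reds(t,.134,40): print("side r",np.round(q[0],1),q[1][4],q[3])
print([proj(t,st(.001,y,.134)) for y in(-.05,0,.05)], proj(t,st(.001,-.11,.101)))
print(robot.close_job())
E
```

```text
side r [331.4 174.3] 211 [-0.0044 -0.0219]
side r [370.3 202.3] 168 [ 0.0168 -0.1846]
side r [283.  240.5] 40 [-0.2298 -0.2311]
side r [278. 247.] 41 [-0.2471 -0.2466]
side r [503.  262.3] 235 [ 0.1393 -0.483 ]
side r [542.8 282.1] 312 [ 0.1636 -0.556 ]
side r [512.7 288.3] 302 [ 0.0996 -0.543 ]
[array([338.0937, 178.5538]), array([329.4405, 170.338 ]), array([321.3485, 162.6549])] [348.6685 200.0429]
the job is handed in; nothing more can be done
None
```

The job is handed in. The three red tiles are on the roller's bed with its stripe up, and the three green tiles are in the tin. It took about 84 s of the 210 s allowed.

- **Roller:** I rolled it by pressing one finger against the collar and dragging upwards. I then levelled it by pressing on the high rail and let go. The stripe measured about -0.6° from straight up when I let go. I did not re-measure that angle after placing the tiles, but at the end the tiles sat within about 2 mm of the roller axis, which fits a level bed.
- **Red tiles:** The star, heart and tree lie between the rails at about +47, 0 and -52 mm along the bed. Each was set down until the wrist force showed it touching the bed floor.
- **Green tiles:** All three read inside the tin in the top view. The tin was knocked about 45 mm aside during the run. I measured it again before dropping the first tile.
- **Other objects:** Comparing the first and last top pictures showed changes only at the tiles, the tin and the roller bed, apart from the arm and its shadow. The gingerbread, icing tubes, mug, jar and look-alikes had not moved.

**Checks that disagreed or failed:**
- The real fingertips sit about 30 mm behind the stated tool point, so I worked from touch and camera readings.
- One repeat touch on the rail found no contact at the expected height, so I relied on the vision reading of the stripe for the roller angle.
- In the last side view the red tiles merged into one blob. It sat where expected, but gave no separate height for each tile.

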